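# Take a bonded adapter plate off its jig and start its cure

## Robot

A 6-joint arm with a two-finger parallel gripper is mounted at the origin on the work surface. World frame = base frame: x ahead of the robot, y to its left, z up, the work surface at z = 0. Lengths are in mm, angles in rad, forces in N, time in s.
With the tool pointing down it reaches from about 300 to 775 mm from the base axis. Payload 14.6 kg.
Tool frame: the origin (TCP) lies between the finger pads; the fingertips stand 17 mm ahead of it and the grasp point (between the pads) lies 2 mm behind it (manip.tip_reach is the distance from the TCP to the fingertips, in mm); z points along the fingers, y is the line along which they close (so a half turn about z gives the same grasp; the last joint's range is limited). The gripper opens to 94 mm and grips with 3 to 60 N. Pads are 16 mm wide; open, the fingers measure 119 mm over their backs; the gripper's body (75 mm by 177 mm) begins 78 mm behind the grasp point.
Start: joints at [-1.187, 0.3, 1.521, -0, 1.321, -0.067], TCP at [239.619, -495.047, 191.846] pointing down, gripper open.
Joint ranges: [-3.03, 3.03], [-0.79, 2.21], [0.23, 2.52], [-1.04, 4.18], [0, 3.07], [-2.55, 2.55]. Speed limits (rad/s): [2.22, 2.22, 2.57, 3.14, 3.14, 3.14].

## Interface

Orientations are given as [roll, pitch, yaw] about the fixed x, y, z axes, in that order (R = Rz(yaw) Ry(pitch) Rx(roll)).
In Python, from cell import manip, viewer gives the robot as it stands.
- The arm moves only by the tool apply_moves, never from a script. Its argument "moves" is a list of rows, each a list of 3 entries, a list of its own where there are three numbers: the shift along the tool's x, y, z each as a share of 0.25 m, from -1 to 1, then the turn, a rotation vector about the tool's x, y, z each as a share of pi rad, from -1 to 1, then the closure, from 0 (fully open) to 1 (shut). In form: [[[dx, dy, dz], [wx, wy, wz], grip], ...]. A call has 1 to 12 rows; each row is the pose to reach, as a shift and turn from the pose commanded when the call began, along the tool's axes at that moment, turning the shorter way round; what a row does not reach only later rows make up. A row lasts 1/12 s, in which the tool goes at most 41.7 mm and 7.16 degrees, less where a joint would pass 70% of its speed; a pose out of reach is approached as far as the arm can. A call with a number of a shift or a turn outside -1 to 1 is refused whole. A call with a gripper value outside its range is refused whole. The fingers move at their own pace and stop on an object; "squeeze" is the grip in N (left out, the last holds). Time passes only in rows, so rows that repeat a pose let the fingers close. It gives the time, the measured TCP pose, the force, the opening and the grip force at its end, in the units of the state.
- manip.read_state(): the state, without advancing time (a new reading comes with each control period).
- viewer.camera(name): name is "scene" or "side" or "wrist"; returns the picture (420x560x3 uint8, blue, green, red); there is no depth.
- viewer.camera_info(name): a dict with "camera_matrix" (3x3 intrinsics, pixels), "R" (3x3) and "t" (3): a world point X has camera coordinates R X + t. Camera axes: x right, y down, z forward; pixel columns grow to the right and rows downward; lengths in mm; the calibration is good to about 2 mm. The wrist camera is an equidistant fisheye: a pixel r from the principal point sees the ray r / f radians off the axis. A picture is of the moment at which its call begins: read the wrist's pose just before it. camera_info takes no time and is no camera call; for the wrist camera it gives the pose at the moment of the call.
- manip.sign_off(): hands the job in; it is judged then, once.
The state is a dict: "clock": time; "joints": joint angles; "qd": joint speeds; "effort": joint torques, N m; "eef_pos": TCP position; "eef_rot": TCP orientation; "wrist_force": force on the tool from outside, world axes, zero at the start; "moment": the same for the moment, N m; "finger_gap": finger opening in mm; "finger_force": force on a finger pad.
Only numpy, scipy, OpenCV 4.12 (cv2) and the standard library are available. Lean on these libraries where they do the work, as an engineer would, in place of code of your own. Each camera call takes 0.05 s, during which the arm holds its last target. There are 200 camera calls.

## Task

Lift the aluminium plate straight up off the bonding jig's two dowels, keeping it level all the time and handling it only by its edges (the glue under the little pyramid adapter on top is still wet, so the gripper must not touch the adapter). Set it down on the flat square rubber pad and let go, take it again by its two short ends and lower it gently, without dropping it, between the lamp bars of the curing station until it lies flat and centred on the bed, lengthwise along the bars. Then let go and press the round start key, and only that key, until you feel it give; leave everything else on the bench where it is.

Things in the scene. Friction and masses are not known exactly. Their poses are not given: they have to be found in the camera images.
- plate_mid (a point): Centre (half-way up) of the loose aluminium plate, 64 long (its x) x 46 wide (its y) x 14 mm thick, 0.1 to 0.2 kg. It starts on the jig, its x along the jig's x, with its two 9 mm through-holes, at x = +-22 mm, over the dowels. In the middle of its top stands the steel pyramid adapter.
- plate: The same plate; this origin is the centre of its underside.
- adapter: The pyramid adapter fixed on the plate: round, 24 mm across, 19 mm high; origin at the centre of its foot, on the plate's top. Not to be touched.
- jig: Fixed bonding jig: steel foot 135 (x) x 92 x 10 mm, origin centred under it; pedestal 74 x 36 mm, top 35 mm above the bench, under the plate. Two 8 mm dowels at x = +-22 mm end 57 mm above the bench. Cheeks 12 mm thick, 46 wide (y), 60 high, centred at x = +-43 mm, stand 5 mm from the plate's short ends: on the jig it can be gripped only across its width; both long sides are open.
- pad (a point): Centre of the top of the fixed black rubber pad, 100 x 100 mm, its top 3 mm above the bench.
- station: Light-curing station, fixed: white housing 200 (x) x 160 (y) x 35 mm high; origin at the centre of its underside; its keypad lies on top near its -x edge, its bed farther to +x.
- bed (a point): Centre of the bed's top, 55 mm above the bench; axes as the station's. Bed 52 mm long (x): the plate, laid with its length along x (either way round), overhangs 6 mm at each end, 20 mm above the housing. Along its sides stand lamp bars 56 mm long (x), 14 thick, 53 mm apart inside (3.5 mm of play each side of the plate), tops 88 mm above the bench: no room for fingers there, both ends open.
- start_key: The round membrane key, 22 mm across; origin at the centre of its underside on the housing, its top 3 mm higher (38 mm above the bench). It begins to give at 3.5 N, moves 1.5 mm at most and triggers at 4.5 N, held a tenth of a second; never press with more than 40 N.
- square_key1: Square key, 16 mm, 45 mm beside the round one (station's -y), not to be pressed; origin as for the round key.
- square_key2: Second square key, 16 mm, 90 mm beside the round one.
- jar: Bystander: glass jar, 58 mm across, 72 mm high; origin at the centre of its underside, as for all bystanders.
- tape: Bystander: lying roll of tape, 64 mm across, 25 mm high.
- driver: Bystander: screwdriver, 130 mm long, lying near the jig's -x side along the jig's y.
- disc: Bystander: round aluminium disc 52 mm across, 9 mm high, near the jig's +x side.
- pot: Bystander: small white plastic pot, 54 mm across, 50 mm high, behind the station (+x).
- can: Bystander: dark can, 60 mm across, 120 mm high, beside the jig (its +y side).
- solvent: Bystander: white bottle, 68 mm across, 130 mm high, beside the station (its -y side). The fixed equipment at the back (x above 0.82) and sides (y beyond +-0.53) is up to 165 mm high.

How it is judged (in metres and radians):
On the way, in this order (a step that is already met when the one before it is completed fails the run):
1. the plate is lifted clear of the dowels, its underside at least 5 mm above their tips (z of plate_mid in the frame of jig above 0.069 m), for 0.05 s.
2. the plate lies flat on the rubber pad, its centre within 40 mm of the pad's, and is let go (horizontal distance between plate_mid and pad below 0.04 m and z of plate_mid in the frame of pad below 0.01 m and angle between plate's own z axis and vertical below 0.06 rad and linear speed of plate below 0.02 m/s and contact force between the fingers and plate below 0.05 N), for 0.2 s.
3. the plate lies flat and centred on the station's bed between the lamp bars and is let go (x of plate_mid in the frame of bed between -0.007 and 0.007 m and y of plate_mid in the frame of bed between -0.006 and 0.006 m and z of plate_mid in the frame of bed between 0.004 and 0.01 m and angle between the x axis of plate_mid and the x axis of bed, either way round below 0.17 rad and angle between plate's own z axis and vertical below 0.06 rad and linear speed of plate below 0.02 m/s and contact force between the fingers and plate below 0.05 N), for 0.2 s.
4. the round start key is pressed with more than 4.5 N for 0.1 s (contact force between anything else and start_key above 4.5 N), for 0.1 s.
At the end, for the whole second after the job is handed in: The plate lies at rest and flat on the station's bed, centred within 7 mm along and 6 mm across it, its length along the lamp bars within 10 degrees, after the round key was pressed and released (x of plate_mid in the frame of bed between -0.007 and 0.007 m and y of plate_mid in the frame of bed between -0.006 and 0.006 m and z of plate_mid in the frame of bed between 0.004 and 0.01 m and angle between the x axis of plate_mid and the x axis of bed, either way round below 0.17 rad and angle between plate's own z axis and vertical below 0.06 rad and linear speed of plate below 0.02 m/s and contact force between anything else and start_key below 0.5 N); the robot touches nothing.
It fails at once if the plate tilts by more than 14 degrees (angle between plate's own z axis and vertical above 0.25 rad).
It fails at once if the gripper touches the adapter (contact force between the fingers and adapter above 1 N).
It fails at once if the plate is dropped onto the bed (faster than 0.3 m/s between the lamp bars) (horizontal distance between plate_mid and bed below 0.025 m and z of plate_mid in the frame of bed below 0.03 m and linear speed of plate above 0.3 m/s).
It fails at once if a square key is pressed, or the start key with more than 40 N (contact force between anything else and square_key1 above 2 N or contact force between anything else and square_key2 above 2 N or contact force between anything else and start_key above 40 N).
It fails at once if a bystander is moved by more than 25 mm (distance of any of jar, tape, driver, disc, pot, can, solvent from where it was at the start of the episode above 0.025 m).
It also fails if it takes over 72 s, if anything falls off the work surface, if the arm or the gripper's body presses on something with over 40 N, if the wrist force passes 120 N, or if a joint passes its speed limit or range.

## Working session

There is one attempt and no reset: what is moved stays moved. The work goes in short steps, Python scripts to look and compute and a tool call to move; the robot and the scene stay as the last step left them, time stands still between calls to the robot, and variables do not carry over. Pictures are saved under pics/ and viewed, at most 10 in all, crops included, and the job is handed in when it is done.

Besides the shell and the picture viewer there is one more tool, called after "Emit:" as name(argument=value, ...), one argument or row to a line, values as JSON. apply_moves: Moves the arm, as the interface text tells. Shift numbers are shares of 0.25 m and turn numbers shares of pi rad, none past 1 either way. Its arguments: {"type":"object","properties":{"moves":{"type":"array"},"squeeze":{"type":"number"}},"required":["moves"]}

```bash
ls; mkdir -p pics; python3 - <<'E'
from cell import manip, viewer
import cv2,numpy as np
s=manip.read_state();print(s)
for n in("scene","side","wrist"):
    i=viewer.camera_info(n);print(n,i)
    cv2.imwrite(f"pics/{n}0.png",viewer.camera(n))
E
```

```text
pics
{'clock': 0.0, 'joints': array([-1.18654289e+00,  3.00464717e-01,  1.52158788e+00,  3.73679646e-05,
        1.32069318e+00, -6.65833101e-02]), 'qd': array([ 7.78886007e-04, -3.72158151e-04, -9.93863008e-06,  4.26243522e-07,
       -1.74425904e-03,  4.74433329e-04]), 'effort': array([ 1.38875846e-03, -5.31807160e+01, -3.52741778e+01,  7.08541065e-02,
        2.43660092e-02, -9.13317012e-05]), 'eef_pos': array([ 239.5554201 , -494.77906663,  191.28696491]), 'eef_rot': array([-3.14044449e+00, -1.12836590e-04,  4.50827410e-01]), 'wrist_force': array([-0.47816627,  0.5288154 ,  0.6873719 ]), 'moment': array([ 0.0157027 , -0.02222064, -0.01665145]), 'finger_force': 0.0, 'finger_gap': 93.68506480711287}
scene {'camera_matrix': array([[401.07709646,   0.        , 274.17655001],
       [  0.        , 401.07709646, 210.27789545],
       [  0.        ,   0.        ,   1.        ]]), 'R': array([[-1.06338638e-02,  9.99885089e-01, -1.08041913e-02],
       [ 7.53043038e-01,  8.99019681e-04, -6.57970649e-01],
       [-6.57885327e-01, -1.51327913e-02, -7.52966065e-01]]), 't': array([   3.11800371, -381.28912639, 1484.97518249])}
side {'camera_matrix': array([[450.91975273,   0.        , 271.17794316],
       [  0.        , 450.91975273, 205.84269708],
       [  0.        ,   0.        ,   1.        ]]), 'R': array([[-0.99339225, -0.11293397,  0.02043919],
       [-0.081177  ,  0.56551116, -0.82073591],
       [ 0.08113037, -0.81697188, -0.57094204]]), 't': array([ 567.59208781,  100.38456426, 1181.78584756])}
wrist {'camera_matrix': array([[325.1922621 ,   0.        , 281.55011399],
       [  0.        , 325.1922621 , 205.53990942],
       [  0.        ,   0.        ,   1.        ]]), 'R': array([[ 0.43669081, -0.89961059, -0.00138608],
       [-0.86102323, -0.41840508,  0.28909544],
       [-0.26065326, -0.12505187, -0.95729928]]), 't': array([-549.27692064,  -30.6583553 ,  392.84747104])}
```

View pics/scene0.png

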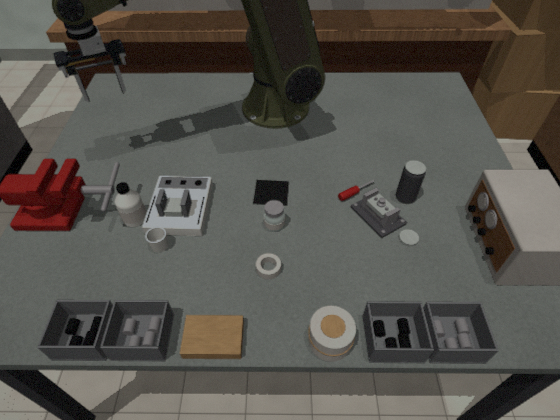

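View pics/side0.png

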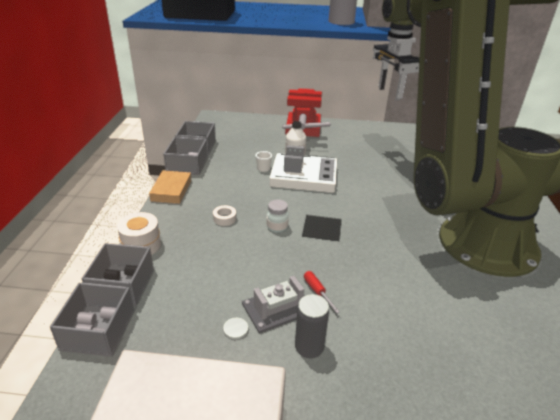

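The scene view shows the station at about (178,203) with its keys at rows ~182, the pad at (271,192), the jig at (380,208) and the can at (411,182). The side view agrees: jig (280,298), pad (322,228), station (305,172). I'll get rough positions from ray casts.

```bash
cat > h.py <<'E'
import numpy as np, cv2, time
from scipy.spatial.transform import Rotation as Ro
from cell import manip, viewer
def ray(i,p):
    K,R,t=i["camera_matrix"],np.array(i["R"]),np.array(i["t"])
    d=np.array([(p[0]-K[0,2])/K[0,0],(p[1]-K[1,2])/K[1,1]])
    if i.get("fish"):
        r=np.linalg.norm(d)+1e-12; c=np.array([*(d/r*np.sin(r)),np.cos(r)])
    else: c=np.array([*d,1.]); c/=np.linalg.norm(c)
    return -R.T@t, R.T@c
def info(n):
    i=dict(viewer.camera_info(n)); i["fish"]=n=="wrist"; return i
def plane(i,p,z):
    o,d=ray(i,p); return o+d*(z-o[2])/d[2]
def tri(obs):  # [(info,px),...] -> point, residual mm
    A=np.zeros((3,3));b=np.zeros(3);L=[]
    for i,p in obs:
        o,d=ray(i,p);P=np.eye(3)-np.outer(d,d);A+=P;b+=P@o;L.append((o,P))
    X=np.linalg.solve(A,b);return X,[round(float(np.linalg.norm(P@(X-o))),2) for o,P in L]
def proj(i,X):
    c=np.array(i["R"])@np.asarray(X,float)+i["t"];K=i["camera_matrix"]
    if i["fish"]:
        r=np.hypot(c[0],c[1]);a=np.arctan2(r,c[2])/max(r,1e-9);u=c[:2]*a
    else:u=c[:2]/c[2]
    return u*K[0,0]+K[:2,2]
def shares(cmd_pos,cmd_yaw,pos,yaw):  # tool pointing down
    R=Ro.from_euler("xyz",[np.pi,0,cmd_yaw]);R2=Ro.from_euler("xyz",[np.pi,0,yaw])
    return np.round(R.inv().apply(np.subtract(pos,cmd_pos))/250,4),np.round((R.inv()*R2).as_rotvec()/np.pi,4)
E
python3 - <<'E'
from h import *
np.set_printoptions(precision=1,suppress=True)
a=info("scene");b=info("side")
for n,p,z in [("plate",(381,205),49),("pad",(271,192),3),("round",(200,183),38),("sq2",(168,182),38),("bed",(173,203),55),("jar",(274,204),72),("can",(414,168),120),("sol",(123,187),130),("tape",(268,265),25)]:
    print(n,plane(a,p,z))
for n,p,z in [("plate",(279,296),49),("pad",(322,228),3),("round",(326,178),38),("jar",(278,206),72),("can",(313,307),120)]:
    print(n,plane(b,p,z))
im=cv2.imread("pics/scene0.png");im2=cv2.imread("pics/side0.png")
A=cv2.resize(im[155:255,120:250],None,fx=4,fy=4,interpolation=cv2.INTER_CUBIC)
B=cv2.resize(im[155:255,330:430],None,fx=4,fy=4,interpolation=cv2.INTER_CUBIC)
cv2.imwrite("pics/c1.png",np.hstack([A[:, :390],B]) if 0 else np.hstack([A[:,:400],B]))
E
```

```text
plate [529.7 294.8  49. ]
pad [436.6  -7.9   3. ]
round [ 433.7 -215.3   38. ]
sq2 [ 429.6 -310.1   38. ]
bed [ 528.2 -274.5   55. ]
jar [547.   3.  72.]
can [458.5 382.1 120. ]
sol [ 540.4 -387.   130. ]
tape [709.3 -10.7  25. ]
plate [521.3 303.6  49. ]
pad [433.7  -5.    3. ]
round [ 428.8 -210.    38. ]
jar [554.1   7.2  72. ]
can [451.8 391.  120. ]
```

View pics/c1.png

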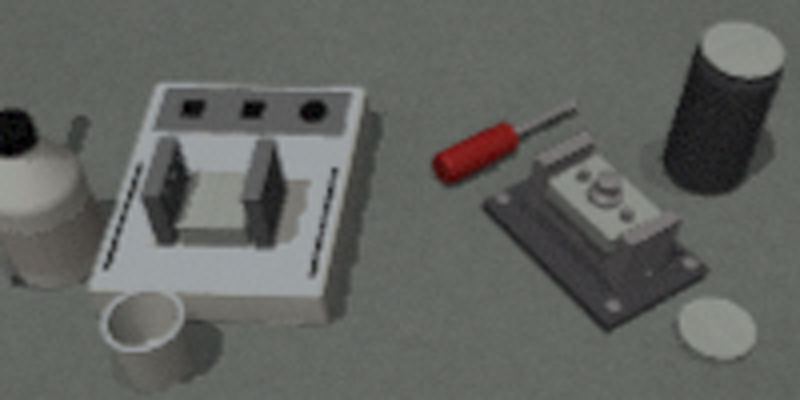

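The crops show the round key at (313,110) at the +y end of the keypad, the bed between its bars at (218,205), and the plate at about (605,190) yawed roughly 40°. The station is on the way, so I'll look there first, starting by working out where the wrist camera sits.

```bash
python3 - <<'E'
from h import *
np.set_printoptions(precision=3,suppress=True)
i=info("wrist");s=manip.read_state()
R=Ro.from_euler("xyz",s["eef_rot"])
c=-i["R"].T@i["t"]
print("cam in tool",R.inv().apply(c-s["eef_pos"]),"axis in tool",R.inv().apply(i["R"][2]),"imgx in tool",R.inv().apply(i["R"][0]))
print(manip.tip_reach)
p0=[239.6,-495.0,191.8]
print(shares(p0,.4508,[415,-300,300],np.pi/2-.05))
print(shares(p0,.4508,[470,-280,300],np.pi/2-.05))
E
```

```text
cam in tool [  84.812   -0.234 -192.82 ] axis in tool [-0.289 -0.     0.957] imgx in tool [0.001 1.    0.   ]
17.0
(array([ 0.971, -0.396, -0.433]), array([ 0.   ,  0.   , -0.341]))
(array([ 1.204, -0.373, -0.433]), array([ 0.   ,  0.   , -0.341]))
```

Emit:
apply_moves(
  moves=[
    [[0.95, -0.38, 0], [0, 0, -0.341], 0],
    [[0.95, -0.38, 0], [0, 0, -0.341], 0],
    [[0.95, -0.38, 0], [0, 0, -0.341], 0],
    [[0.95, -0.38, 0], [0, 0, -0.341], 0],
    [[0.95, -0.38, 0], [0, 0, -0.341], 0],
    [[0.95, -0.38, 0], [0, 0, -0.341], 0],
    [[0.95, -0.38, 0], [0, 0, -0.341], 0],
    [[0.95, -0.38, 0], [0, 0, -0.341], 0],
    [[0.95, -0.38, 0], [0, 0, -0.341], 0],
    [[0.95, -0.38, 0], [0, 0, -0.341], 0],
    [[0.95, -0.38, 0], [0, 0, -0.341], 0],
    [[0.95, -0.38, 0], [0, 0, -0.341], 0],
  ],
)

```text
clock: 1.15
eef_pos: [411.9, -306.2, 191.7]
eef_rot: [-3.141, -0.0, 1.519]
wrist_force: [-1.6, -0.1, -0.2]
finger_gap: 93.9
finger_force: 0.0
```

```bash
cat >> h.py <<'E'
def snap(name):
    import pickle
    s=manip.read_state();i=info("wrist");im=viewer.camera("wrist")
    cv2.imwrite(f"pics/{name}.png",im);pickle.dump((i,s),open(f"pics/{name}.pkl","wb"));print(name,s["clock"],s["eef_pos"].round(1),s["eef_rot"].round(4),s["finger_gap"].round(1));return i,s,im
def load(name):
    import pickle
    return (*pickle.load(open(f"pics/{name}.pkl","rb")),cv2.imread(f"pics/{name}.png"))
E
python3 -c "
from h import *
snap('w1')"
```

```text
Traceback (most recent call last):
  File "h.py", line 32, in snap
    cv2.imwrite(f"pics/{name}.png",im);pickle.dump((i,s),open(f"pics/{name}.pkl","wb"));print(name,s["clock"],s["eef_pos"].round(1),s["eef_rot"].round(4),s["finger_gap"].round(1));return i,s,im
                                                                                                                                                          ^^^^^^^^^^^^^^^^^^^^^
AttributeError: 'float' object has no attribute 'round'
```

View pics/w1.png

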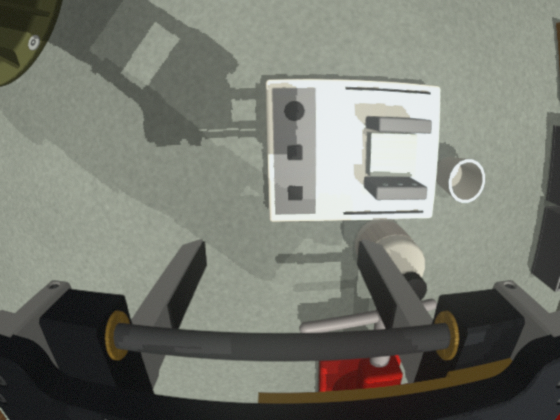

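The wrist view shows the housing corners at (266,80), (440,86), (433,216) and (271,220), the round key at (294,111), square keys at (294,153) and (295,193), the bars at (398,125) and (395,188), and the bed at (390,153). I'll take a second view from elsewhere.

Emit:
apply_moves(
  moves=[
    [[0.16, 0.4, 0], [0, 0, 0], 0],
    [[0.16, 0.4, 0], [0, 0, 0], 0],
    [[0.16, 0.4, 0], [0, 0, 0], 0],
    [[0.16, 0.4, 0], [0, 0, 0], 0],
    [[0.16, 0.4, 0], [0, 0, 0], 0],
    [[0.16, 0.4, 0], [0, 0, 0], 0],
  ],
)

```text
clock: 1.7
eef_pos: [513.2, -271.3, 191.6]
eef_rot: [-3.141, -0.0, 1.521]
wrist_force: [-0.1, -0.1, 1.0]
finger_gap: 94.1
finger_force: 0.0
```

```bash
sed -i 's/s\["finger_gap"\].round(1)/round(s["finger_gap"],1)/' h.py
python3 - <<'E'
from h import *
np.set_printoptions(precision=1,suppress=True)
snap("w2")
def feats(n):
    i,s,im=load(n);g=cv2.cvtColor(im,cv2.COLOR_BGR2GRAY)
    a=proj(i,[433,-215,38]);q=proj(i,[525,-270,35])
    # housing: bright convex hull around q
    m=cv2.morphologyEx((g>175).astype(np.uint8),cv2.MORPH_OPEN,np.ones((3,3)))
    # keypad darks inside hull
    cs,_=cv2.findContours(m,cv2.RETR_EXTERNAL,cv2.CHAIN_APPROX_NONE)
    c=max(cs,key=lambda c:cv2.contourArea(cv2.convexHull(c)));h=cv2.convexHull(c)
    ap=cv2.approxPolyN(h,4)[0] if hasattr(cv2,"approxPolyN") else cv2.boxPoints(cv2.minAreaRect(h))
    print(n,"hull",cv2.contourArea(h),ap.tolist(), "pred key",a)
    d=(g<75).astype(np.uint8);hm=np.zeros_like(d);cv2.fillConvexPoly(hm,h,1)
    k,l,st,ce=cv2.connectedComponentsWithStats(d*cv2.erode(hm,np.ones((5,5))))
    for j in range(1,k):
        if st[j,4]>40: print("dark",ce[j],st[j])
    # bed / bright blobs near bed
for n in("w1","w2"): feats(n)
a=load("w1")[2];b=load("w2")[2]
i2=load("w2")[0];u=proj(i2,[525,-270,45]).astype(int);print(u)
x,y=max(u[0]-100,0),max(u[1]-75,0)
cv2.imwrite("pics/c2.png",np.hstack([cv2.resize(a[70:230,255:455],None,fx=2,fy=2,interpolation=cv2.INTER_CUBIC),cv2.resize(b[y:y+160,x:x+200],None,fx=2,fy=2,interpolation=cv2.INTER_CUBIC)]));print(x,y)
E
```

```text
w2 1.7 [ 513.2 -271.3  191.6] [-3.1 -0.   1.5] 94.1
w1 hull 23624.0 [[444, 79], [433, 218], [269, 221], [266, 79]] pred key [297.2 103.6]
dark [291.5 110.5] [284 102  15  19 204]
dark [291.9 151.3] [288 146  11  13 108]
dark [291.8 194.8] [289 188   9  11  53]
w2 hull 22410.5 [[354, 251], [206, 253], [176, 116], [359, 113]] pred key [205.1 142. ]
dark [202.4 148.6] [194 140  18  18 261]
dark [205.3 188.2] [199 182  13  13 152]
dark [208.6 225.9] [203 220  12  13 132]
[292 188]
192 113
```

View pics/c2.png

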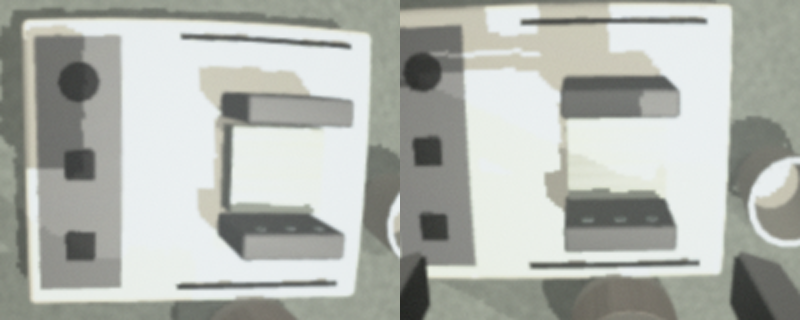

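The crops show the keys clearly, with the bars' top faces as light strips; the bed lies between x≈567–665 in the right crop. I'll triangulate these points across the two views.

```bash
python3 - <<'E'
from h import *
np.set_printoptions(precision=1,suppress=True)
i1=load("w1")[0];i2=load("w2")[0];S=info("scene")
A=lambda x,y:(255+x/2,70+y/2);B=lambda x,y:(192+(x-400)/2,113+y/2)
F={"round":(A(78,82),B(421,71.5)),"sq1":(A(80,164),B(427.5,151)),"sq2":(A(80,246),B(433.5,227)),
"barhi":(A(300,110),B(622,102)),"barlo":(A(292,246),B(621,238)),
"c+x+y":(A(371,34),B(732,5)),"c+x-y":(A(355,297),B(721,275))}
for n,(p,q) in F.items():
    z={"r":38,"s":38,"b":88,"c":35}[n[0]]
    print(n,*tri([(i1,p),(i2,q)]),"on plane",plane(i1,p,z)[:2],plane(i2,q,z)[:2])
for p in [(266,80),(271,221)]: print("corner -x",plane(i1,p,35)[:2])
for p in [(176,116),(206,253)]: print("corner -x w2",plane(i2,p,35)[:2])
E
```

```text
round [ 429.2 -222.5   36.7] [0.25, 0.25] on plane [ 429.2 -222.7] [ 429.4 -222.1]
sq1 [ 428.4 -266.9   37.1] [0.12, 0.12] on plane [ 428.3 -266.7] [ 428.7 -266.8]
sq2 [ 426.5 -312.5   36.4] [0.03, 0.03] on plane [ 426.4 -312.1] [ 426.9 -312. ]
barhi [ 535.  -237.5   82. ] [0.21, 0.21] on plane [ 532.5 -237. ] [ 534.7 -236.7]
barlo [ 532.3 -305.6   82.3] [0.35, 0.35] on plane [ 530.  -303.7] [ 532.2 -303.7]
c+x+y [ 599.9 -194.4   34. ] [0.12, 0.12] on plane [ 599.4 -194.5] [ 599.6 -194.2]
c+x-y [ 594.2 -351.8   36.4] [0.33, 0.33] on plane [ 595.1 -352.6] [ 594.4 -352.1]
corner -x [ 401.5 -187.8]
corner -x [ 397.9 -344.4]
corner -x w2 [ 401.4 -183.4]
corner -x w2 [ 418.2 -347. ]
```

The station checks out: yaw ≈ -0.03, key spacing 45, bar spacing 67, housing length 198, bed ≈ (532.5,-270.7). On to the jig.

Emit:
apply_moves(
  moves=[
    [[0.91, -0.3, -0.12], [0, 0, 0], 0],
    [[0.91, -0.3, -0.12], [0, 0, 0], 0],
    [[0.91, -0.3, -0.12], [0, 0, 0], 0],
    [[0.91, -0.3, -0.12], [0, 0, 0], 0],
    [[0.91, -0.3, -0.12], [0, 0, 0], 0],
    [[0.91, -0.3, -0.12], [0, 0, 0], 0],
    [[0.91, -0.3, -0.12], [0, 0, 0], 0],
    [[0.91, -0.3, -0.12], [0, 0, 0], 0],
  ],
)

```text
clock: 2.42
eef_pos: [449.5, -39.7, 222.6]
eef_rot: [3.14, 0.0, 1.523]
wrist_force: [0.6, -0.5, 0.4]
finger_gap: 94.0
finger_force: 0.0
```

Emit:
apply_moves(
  moves=[
    [[0.92, -0.05, 0], [0, 0, 0.245], 0],
    [[0.92, -0.05, 0], [0, 0, 0.245], 0],
    [[0.92, -0.05, 0], [0, 0, 0.245], 0],
    [[0.92, -0.05, 0], [0, 0, 0.245], 0],
    [[0.92, -0.05, 0], [0, 0, 0.245], 0],
    [[0.92, -0.05, 0], [0, 0, 0.245], 0],
    [[0.92, -0.05, 0], [0, 0, 0.245], 0],
    [[0.92, -0.05, 0], [0, 0, 0.245], 0],
    [[0.92, -0.05, 0], [0, 0, 0.245], 0],
  ],
)

```text
clock: 3.17
eef_pos: [449.1, 189.4, 221.4]
eef_rot: [-3.142, 0.001, 0.754]
wrist_force: [0.4, 0.1, -0.0]
finger_gap: 93.9
finger_force: 0.0
```

```bash
python3 - <<'E'
from h import *
i,s,im=snap("w3")
print(proj(i,[527,297,49]))
x,y=plane,0
u=proj(i,[527,297,45]).astype(int);x,y=max(u[0]-130,0),max(u[1]-100,0);print(x,y)
cv2.imwrite("pics/c3.png",cv2.resize(im[y:y+200,x:x+260],None,fx=3,fy=3,interpolation=cv2.INTER_CUBIC))
E
```

```text
w3 3.1667 [449.1 189.4 221.4] [-3.1415e+00  7.0000e-04  7.5380e-01] 93.9
[259.07716148  69.89804151]
129 0
```

View pics/c3.png

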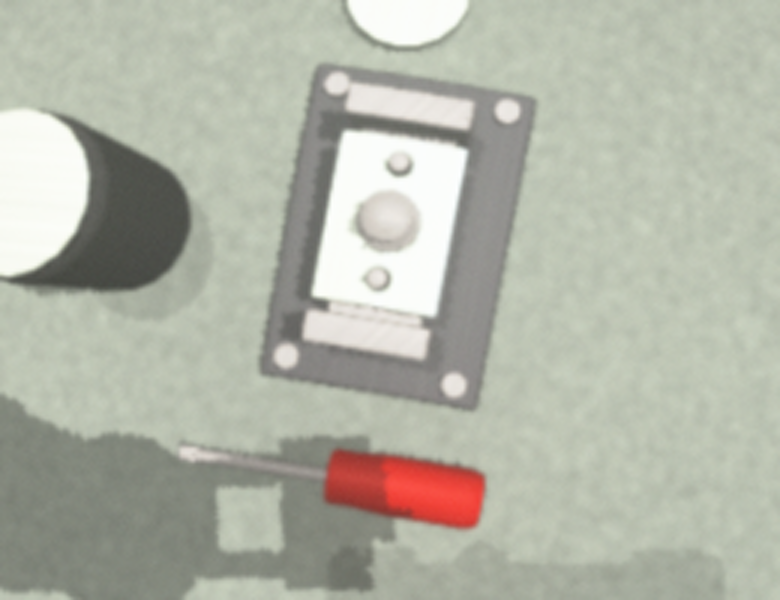

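Crop w3 shows the bright plate with corners at about (342,130), (470,148), (437,318) and (312,298), dowel tips at (400,162) and (377,278), and the can on the left. Next a second view from another place.

Emit:
apply_moves(
  moves=[
    [[0.3, 0.2, 0], [0, 0, 0], 0],
    [[0.3, 0.2, 0], [0, 0, 0], 0],
    [[0.3, 0.2, 0], [0, 0, 0], 0],
    [[0.3, 0.2, 0], [0, 0, 0], 0],
    [[0.3, 0.2, 0], [0, 0, 0], 0],
    [[0.3, 0.2, 0], [0, 0, 0], 0],
  ],
)

```text
clock: 3.72
eef_pos: [537.0, 204.0, 222.3]
eef_rot: [3.141, -0.0, 0.752]
wrist_force: [-0.9, -0.1, 0.2]
finger_gap: 93.9
finger_force: 0.0
```

```bash
cat >> h.py <<'E'
def plate_quad(n,guess,th=205):
    """corners of the bright plate top near guess (world), ordered by angle in plate axes"""
    i,s,im=load(n);g=cv2.cvtColor(im,cv2.COLOR_BGR2GRAY)
    m=(g>th).astype(np.uint8);k,l,st,ce=cv2.connectedComponentsWithStats(m,connectivity=4)
    u=proj(i,guess);j=min((j for j in range(1,k) if 800<st[j,4]<20000),key=lambda j:np.linalg.norm(ce[j]-u))
    c=max(cv2.findContours((l==j).astype(np.uint8),cv2.RETR_EXTERNAL,cv2.CHAIN_APPROX_NONE)[0],key=cv2.contourArea)
    q=cv2.approxPolyN(cv2.convexHull(c),4)[0].astype(float)
    P=np.array([plane(i,p,guess[2]) for p in q]);a=np.arctan2(*(P-P.mean(0))[:,[1,0]].T);o=np.argsort(a)
    print(n,"area",st[j,4]);return i,q[o],P[o]
E
python3 - <<'E'
from h import *
np.set_printoptions(precision=1,suppress=True)
snap("w4")
Q=[plate_quad(n,[527,297,49]) for n in("w3","w4")]
for i,q,P in Q:
    print(q.tolist());print(P.tolist());print("centre",P.mean(0),"sides",np.linalg.norm(P-np.roll(P,-1,0),axis=1),"dirs",[np.round(np.arctan2(*(np.roll(P,-1,0)-P)[k,[1,0]]),3) for k in range(4)])
for k in range(4): print(tri([(Q[0][0],Q[0][1][k]),(Q[1][0],Q[1][1][k])]))
E
```

```text
w4 3.7167 [537.  204.  222.3] [ 3.1 -0.   0.8] 93.9
w3 area 2708
w4 area 1789
[[230.0, 112.0], [271.0, 119.0], [285.0, 49.0], [243.0, 42.0]]
[[470.3726065739054, 288.78528745816647, 49.0], [495.4464083324967, 249.43561895266598, 49.0], [563.895202306684, 292.54449540987764, 49.0], [538.6802784872516, 332.525074545278, 49.0]]
centre [517.1 290.8  49. ] sides [46.7 80.9 47.3 81.1] dirs [np.float64(-1.003), np.float64(0.562), np.float64(2.133), np.float64(-2.572)]
[[233.0, 158.0], [241.0, 112.0], [200.0, 107.0], [193.0, 158.0]]
[[521.6054310431028, 265.89094739948536, 49.0], [566.7343263533432, 294.24128022882104, 49.0], [539.9774296520442, 333.6143628962975, 49.0], [489.86106224080413, 301.15012273447223, 49.0]]
centre [529.5 298.7  49. ] sides [53.3 47.6 59.7 47.4] dirs [np.float64(0.561), np.float64(2.168), np.float64(-2.567), np.float64(-0.838)]
(array([474.6, 285.2, -82.9]), [26.01, 26.01])
(array([534.9, 269.2, 108.3]), [41.99, 41.99])
(array([553.1, 296.5, 152.6]), [17.02, 17.02])
(array([529.9, 292.5, 192.2]), [6.95, 6.95])
```

```bash
python3 - <<'E'
from h import *
np.set_printoptions(precision=2,suppress=True)
i3=load("w3")[0];i4=load("w4")[0]
print(tri([(i3,(285,49)),(i4,(241,112))]),tri([(i3,(243,42)),(i4,(200,107))]))
P=np.array([plane(i3,(129+x/3,y/3),49) for x,y in [(342,130),(470,148),(437,318),(312,298)]])
print(P,P.mean(0),np.linalg.norm(P-np.roll(P,-1,0),axis=1))
d=P[[0,1]].mean(0)-P[[2,3]].mean(0);e=P[[0,3]].mean(0)-P[[1,2]].mean(0);print("yaw",np.arctan2(d[1],d[0]),np.arctan2(-e[0],e[1]))
D=[plane(i3,(129+x/3,y/3),57) for x,y in [(400,161),(377,277)]];print("dowels",D,np.mean(D,0),np.linalg.norm(D[0]-D[1]))
# far-end based centre from w4
f=(plane(i4,(241,112),49)+plane(i4,(200,107),49))/2;print("w4 far mid",f,"centre",f-32*np.array([np.cos(.562),np.sin(.562),0]))
i,s,im=load("w4");u=proj(i4,[527,297,49]).astype(int);x,y=u[0]-75,max(u[1]-75,0);print(x,y)
cv2.imwrite("pics/c4.png",cv2.resize(im[y:y+150,x:x+150],None,fx=4,fy=4,interpolation=cv2.INTER_CUBIC))
E
```

```text
(array([565.7 , 294.76,  36.01]), [0.62, 0.62]) (array([539.08, 334.37,  42.94]), [0.43, 0.43])
[[537.54 331.44  49.  ]
 [564.12 291.75  49.  ]
 [508.88 256.44  49.  ]
 [483.2  295.92  49.  ]] [523.43 293.89  49.  ] [47.77 65.56 47.1  64.92]
yaw 0.5738034617274075 0.5833914820641899
dowels [array([542.3 , 305.83,  57.  ]), array([505.26, 282.46,  57.  ])] [523.78 294.14  57.  ] 43.79340890101014
w4 far mid [553.36 313.93  49.  ] centre [526.28 296.88  49.  ]
141 61
```

View pics/c4.png

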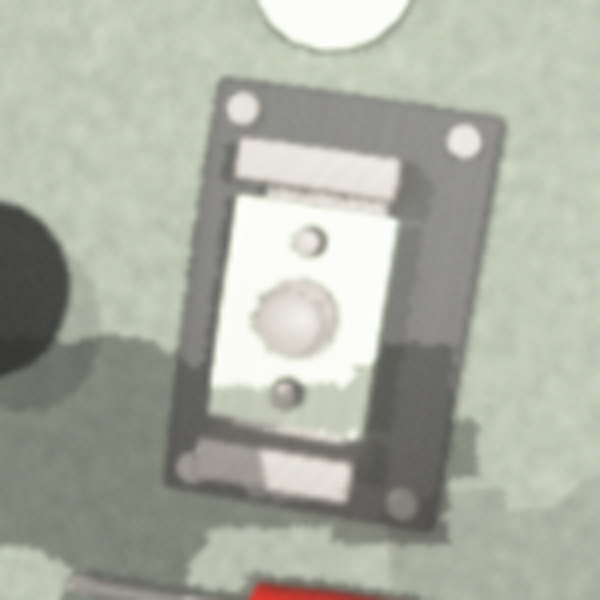

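Here the plate's corners are at (237,195), (395,217), (358,440) and (210,413) in the crop, with dowel tips at (310,242) and (287,393).

```bash
python3 - <<'E'
from h import *
np.set_printoptions(precision=2,suppress=True)
i3=load("w3")[0];i4=load("w4")[0]
a=[(129+x/3,y/3) for x,y in [(342,130),(470,148),(437,318),(312,298),(400,161),(377,277)]]
b=[(141+x/4,61+y/4) for x,y in [(237,195),(395,217),(358,440),(210,413),(310,240),(287,392)]]
for p,q in zip(a,b): print(*tri([(i3,p),(i4,q)]))
P=np.array([plane(i4,q,49) for q in b[:4]]);D=[plane(i4,q,57) for q in b[4:]]
d=P[[0,1]].mean(0)-P[[2,3]].mean(0);e=P[[0,3]].mean(0)-P[[1,2]].mean(0)
print(P.mean(0),np.linalg.norm(P-np.roll(P,-1,0),axis=1),"yaw",np.arctan2(d[1],d[0]),np.arctan2(-e[0],e[1]),"dowels",np.mean(D,0),np.linalg.norm(D[0]-D[1]),np.arctan2(*(D[0]-D[1])[[1,0]]))
E
```

```text
[537.63 331.57  48.  ] [0.1, 0.1]
[563.52 291.92  52.55] [0.6, 0.6]
[508.77 257.22  50.61] [0.83, 0.83]
[482.77 296.58  43.21] [0.11, 0.11]
[542.7  306.32  52.8 ] [0.19, 0.19]
[505.2  282.84  50.74] [0.23, 0.23]
[523.44 294.51  49.  ] [46.02 64.94 44.69 63.88] yaw 0.575783361586845 0.5694880727417866 dowels [525.12 293.94  57.  ] 43.360662254490315 0.5689802856898568
```

Heights average 48.6, sides are about 64×46 and the dowels are 43.6 apart, all consistent. The plate centre is (523.8, 294.2) with yaw 0.572.

```bash
python3 - <<'E'
from h import *
print(shares([537.0,204.0,222.3],.7525,[523.8,294.2,130],.572))
E
```

```text
(array([ 0.2081, -0.2995,  0.3692]), array([-0.    , -0.    ,  0.0575]))
```

Emit:
apply_moves(
  moves=[
    [[0.208, -0.3, 0], [0, 0, 0.0575], 0],
    [[0.208, -0.3, 0], [0, 0, 0.0575], 0],
    [[0.208, -0.3, 0], [0, 0, 0.0575], 0],
    [[0.208, -0.3, 0.1], [0, 0, 0.0575], 0],
    [[0.208, -0.3, 0.2], [0, 0, 0.0575], 0],
    [[0.208, -0.3, 0.3], [0, 0, 0.0575], 0],
    [[0.208, -0.3, 0.369], [0, 0, 0.0575], 0],
    [[0.208, -0.3, 0.369], [0, 0, 0.0575], 0],
    [[0.208, -0.3, 0.369], [0, 0, 0.0575], 0],
  ],
)

```text
clock: 4.52
eef_pos: [524.0, 295.0, 130.3]
eef_rot: [3.142, 0.0, 0.573]
wrist_force: [0.4, -0.6, 1.2]
finger_gap: 93.9
finger_force: 0.0
```

```bash
python3 - <<'E'
from h import *
i,s,im=snap("w5")
print(manip.read_state()["eef_pos"],shares(s["eef_pos"],s["eef_rot"][2],[523.8,294.2,55],.572))
cv2.imwrite("pics/c5.png",im)
E
```

```text
w5 4.5167 [524.  295.  130.3] [3.1415e+00 2.0000e-04 5.7250e-01] 93.9
[524.53613627 295.25762705 131.25922834] (array([-0.0023,  0.0022,  0.3011]), array([-0.    , -0.    ,  0.0002]))
```

View pics/c5.png

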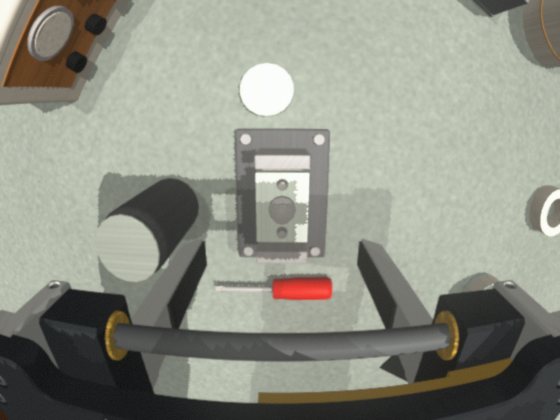

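The plate is square to the fingers and centred at column 282 (principal point 281.6), so I'll descend.

Emit:
apply_moves(
  moves=[
    [[0, 0, 0.08], [0, 0, 0], 0],
    [[0, 0, 0.16], [0, 0, 0], 0],
    [[0, 0, 0.22], [0, 0, 0], 0],
    [[0, 0, 0.26], [0, 0, 0], 0],
    [[0, 0, 0.29], [0, 0, 0], 0],
    [[0, 0, 0.303], [0, 0, 0], 0],
    [[0, 0, 0.303], [0, 0, 0], 0],
    [[0, 0, 0.303], [0, 0, 0], 0],
  ],
)

```text
clock: 5.23
eef_pos: [524.8, 295.5, 54.8]
eef_rot: [3.141, -0.001, 0.572]
wrist_force: [0.4, -0.0, 0.3]
finger_gap: 94.2
finger_force: 0.0
```

Emit:
apply_moves(
  moves=[
    [[0, 0, 0], [0, 0, 0], 0.4],
    [[0, 0, 0], [0, 0, 0], 0.4],
    [[0, 0, 0], [0, 0, 0], 0.45],
    [[0, 0, 0], [0, 0, 0], 0.5],
    [[0, 0, 0], [0, 0, 0], 0.6],
    [[0, 0, 0], [0, 0, 0], 0.7],
    [[0, 0, 0], [0, 0, 0], 0.7],
    [[0, 0, 0], [0, 0, 0], 0.7],
    [[0, 0, 0], [0, 0, 0], 0.7],
  ],
  squeeze=20,
)

```text
clock: 5.98
eef_pos: [524.4, 295.3, 53.8]
eef_rot: [-3.142, 0.0, 0.572]
wrist_force: [-0.2, 0.9, -0.5]
finger_gap: 37.6
finger_force: 0.0
```

The gap reads 37.6 with no force, which doesn't fit a 46 mm wide plate. I'll stop and look.

```bash
python3 - <<'E'
from h import *
i,s,im=snap("w6");print(s["finger_force"])
S=viewer.camera("side");C=viewer.camera("scene")
r=lambda a,f:cv2.resize(a,None,fx=f,fy=f,interpolation=cv2.INTER_CUBIC)
a=r(im[150:350,180:380],2);b=r(S[240:340,230:330],4);
cv2.imwrite("pics/c6.png",np.hstack([a,b]))
cv2.imwrite("pics/scene6.png",C)
E
```

```text
w6 5.9833 [524.4 295.3  53.8] [-3.1416  0.      0.5717] 37.6
0.0
```

View pics/c6.png

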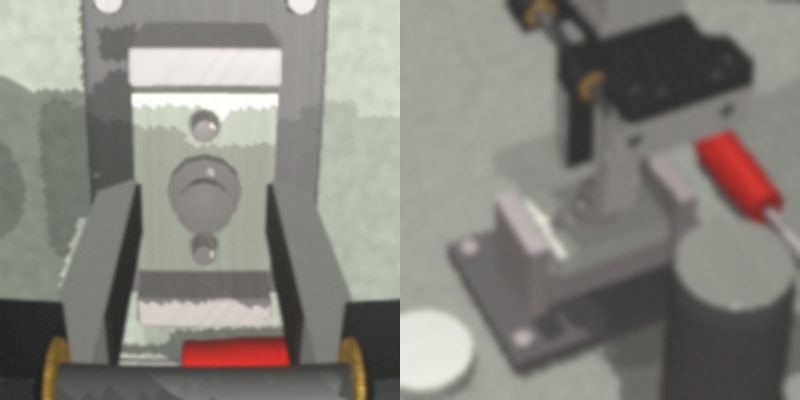

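The side view shows the fingers hovering over the plate top rather than straddling it. I'll measure where the fingertips really are relative to the TCP.

```bash
python3 - <<'E'
from h import *
np.set_printoptions(precision=1,suppress=True)
def show(n,gap):
    i,s,_=load(n);R=Ro.from_euler("xyz",s["eef_rot"]);si=info("side")
    for zt in(17,5,-5,-10,-15,-20):
        f=lambda x,y:R.apply([x,y,zt])+s["eef_pos"]
        print(n,zt,"wrist x=+8",proj(i,f(8,gap/2)),proj(i,f(8,-gap/2)),"x=-8",proj(i,f(-8,-gap/2)),"side",proj(si,f(0,gap/2)),proj(si,f(0,-gap/2)))
show("w5",94);show("w6",37.6)
s=manip.read_state();print(s["joints"],s["eef_pos"],manip.tip_reach)
E
```

```text
w5 17 wrist x=+8 [349.3 224.2] [214.4 224. ] x=-8 [216. 245.] side [268.9 256.6] [290.  285.4]
w5 5 wrist x=+8 [352.8 230.4] [210.9 230.2] x=-8 [212.7 252.1] side [269.  252.3] [290.3 281. ]
w5 -5 wrist x=+8 [356. 236.] [207.8 235.9] x=-8 [209.8 258.5] side [269.1 248.6] [290.5 277.2]
w5 -10 wrist x=+8 [357.7 239.1] [206.1 238.9] x=-8 [208.2 262. ] side [269.2 246.8] [290.6 275.4]
w5 -15 wrist x=+8 [359.5 242.2] [204.3 242.1] x=-8 [206.6 265.5] side [269.2 244.9] [290.7 273.4]
w5 -20 wrist x=+8 [361.3 245.5] [202.5 245.4] x=-8 [204.9 269.2] side [269.2 243.1] [290.9 271.5]
w6 17 wrist x=+8 [309.2 224.3] [254.6 224.3] x=-8 [255.2 245.5] side [273.9 291.2] [281.8 303. ]
w6 5 wrist x=+8 [310.7 230.6] [253.1 230.6] x=-8 [253.9 252.7] side [274.  287.3] [282. 299.]
w6 -5 wrist x=+8 [312.  236.4] [251.8 236.4] x=-8 [252.6 259.3] side [274.1 283.9] [282.2 295.6]
w6 -10 wrist x=+8 [312.7 239.5] [251.1 239.4] x=-8 [252.  262.8] side [274.2 282.2] [282.3 293.9]
w6 -15 wrist x=+8 [313.4 242.7] [250.4 242.7] x=-8 [251.3 266.5] side [274.2 280.5] [282.4 292.2]
w6 -20 wrist x=+8 [314.2 246.1] [249.6 246.1] x=-8 [250.6 270.3] side [274.3 278.8] [282.5 290.4]
[0.5 0.6 1.5 0.  1.1 1.5] [524.4 295.3  53.9] 17.0
```

The fingertips really sit about 11 mm behind the reported TCP (both views agree), not 17 ahead, so tip z ≈ TCP z + 11. I'll open, then go down to TCP z ≈ 28.

Emit:
apply_moves(
  moves=[
    [[0, 0, 0], [0, 0, 0], 0],
    [[0, 0, 0], [0, 0, 0], 0],
    [[0, 0, 0], [0, 0, 0], 0],
    [[0, 0, 0], [0, 0, 0], 0],
    [[0, 0, 0], [0, 0, 0], 0],
    [[0, 0, 0], [0, 0, 0], 0],
    [[0, 0, 0], [0, 0, 0], 0],
    [[0, 0, 0], [0, 0, 0], 0],
    [[0, 0, 0], [0, 0, 0], 0],
    [[0, 0, 0], [0, 0, 0], 0],
  ],
)

```text
clock: 6.97
eef_pos: [524.3, 295.2, 53.8]
eef_rot: [-3.142, 0.0, 0.572]
wrist_force: [-0.0, 0.9, 0.1]
finger_gap: 91.8
finger_force: 0.0
```

Emit:
apply_moves(
  moves=[
    [[0, 0, 0.02], [0, 0, 0], 0],
    [[0, 0, 0.04], [0, 0, 0], 0],
    [[0, 0, 0.06], [0, 0, 0], 0],
    [[0, 0, 0.08], [0, 0, 0], 0],
    [[0, 0, 0.095], [0, 0, 0], 0],
    [[0, 0, 0.104], [0, 0, 0], 0],
    [[0, 0, 0.104], [0, 0, 0], 0],
    [[0, 0, 0.104], [0, 0, 0], 0],
  ],
)

```text
clock: 7.63
eef_pos: [524.4, 295.3, 27.8]
eef_rot: [-3.142, 0.0, 0.572]
wrist_force: [-0.8, 0.4, -0.5]
finger_gap: 94.2
finger_force: 0.0
```

Emit:
apply_moves(
  moves=[
    [[0, 0, 0], [0, 0, 0], 0.4],
    [[0, 0, 0], [0, 0, 0], 0.4],
    [[0, 0, 0], [0, 0, 0], 0.45],
    [[0, 0, 0], [0, 0, 0], 0.48],
    [[0, 0, 0], [0, 0, 0], 0.52],
    [[0, 0, 0], [0, 0, 0], 0.55],
    [[0, 0, 0], [0, 0, 0], 0.55],
    [[0, 0, 0], [0, 0, 0], 0.55],
  ],
  squeeze=20,
)

```text
clock: 8.3
eef_pos: [524.3, 295.3, 27.9]
eef_rot: [-3.142, -0.0, 0.572]
wrist_force: [-0.5, 0.1, -0.7]
finger_gap: 45.9
finger_force: 20.0
```

It's gripped: gap 45.9, 20 N. Lifting straight up.

Emit:
apply_moves(
  moves=[
    [[0, 0, 0], [0, 0, 0], 0.55],
    [[0, 0, -0.01], [0, 0, 0], 0.55],
    [[0, 0, -0.03], [0, 0, 0], 0.55],
    [[0, 0, -0.06], [0, 0, 0], 0.55],
    [[0, 0, -0.1], [0, 0, 0], 0.55],
    [[0, 0, -0.14], [0, 0, 0], 0.55],
    [[0, 0, -0.19], [0, 0, 0], 0.55],
    [[0, 0, -0.24], [0, 0, 0], 0.55],
    [[0, 0, -0.29], [0, 0, 0], 0.55],
    [[0, 0, -0.33], [0, 0, 0], 0.55],
    [[0, 0, -0.36], [0, 0, 0], 0.55],
    [[0, 0, -0.36], [0, 0, 0], 0.55],
  ],
  squeeze=30,
)

```text
clock: 9.3
eef_pos: [525.0, 295.6, 119.9]
eef_rot: [3.141, -0.003, 0.572]
wrist_force: [0.1, 0.4, -1.1]
finger_gap: 45.9
finger_force: 30.0
```

```bash
python3 - <<'E'
from h import *
i,s,im=snap("w7");print(s["finger_force"],s["wrist_force"])
print(shares([524.4,295.3,118],.572,[470,120,118],.25),shares([470,120,118],.25,[435,-6.5,118],0))
cv2.imwrite("pics/c7.png",np.hstack([im[100:350,150:410],viewer.camera("side")[200:450,150:410][:250]][:2]) if 0 else im[80:360,130:430])
E
```

```text
w7 9.3 [525.  295.6 119.9] [ 3.1413e+00 -2.6000e-03  5.7180e-01] 45.9
29.997310638427734 [ 0.07646739  0.38822658 -1.07316441]
(array([-0.5625,  0.4718,  0.    ]), array([ 0.    , -0.    ,  0.1025])) (array([-0.2608,  0.4556,  0.    ]), array([ 0.    , -0.    ,  0.0796]))
```

Emit:
apply_moves(
  moves=[
    [[-0.05, 0.04, 0], [0, 0, 0.01], 0.55],
    [[-0.12, 0.1, 0], [0, 0, 0.03], 0.55],
    [[-0.2, 0.17, 0], [0, 0, 0.05], 0.55],
    [[-0.28, 0.24, 0], [0, 0, 0.065], 0.55],
    [[-0.36, 0.31, 0], [0, 0, 0.08], 0.55],
    [[-0.44, 0.37, 0], [0, 0, 0.095], 0.55],
    [[-0.5, 0.42, 0], [0, 0, 0.1025], 0.55],
    [[-0.545, 0.455, 0], [0, 0, 0.1025], 0.55],
    [[-0.5625, 0.4718, 0], [0, 0, 0.1025], 0.55],
    [[-0.5625, 0.4718, 0], [0, 0, 0.1025], 0.55],
  ],
)

```text
clock: 10.18
eef_pos: [469.8, 119.3, 117.7]
eef_rot: [3.142, 0.0, 0.25]
wrist_force: [0.5, 0.3, -1.0]
finger_gap: 45.7
finger_force: 30.0
```

Emit:
apply_moves(
  moves=[
    [[-0.03, 0.05, 0], [0, 0, 0.01], 0.55],
    [[-0.08, 0.13, 0], [0, 0, 0.03], 0.55],
    [[-0.13, 0.22, 0], [0, 0, 0.05], 0.55],
    [[-0.18, 0.31, 0], [0, 0, 0.07], 0.55],
    [[-0.22, 0.39, 0], [0, 0, 0.0796], 0.55],
    [[-0.25, 0.44, 0], [0, 0, 0.0796], 0.55],
    [[-0.261, 0.456, 0], [0, 0, 0.0796], 0.55],
    [[-0.261, 0.456, 0.08], [0, 0, 0.0796], 0.55],
    [[-0.261, 0.456, 0.16], [0, 0, 0.0796], 0.55],
    [[-0.261, 0.456, 0.22], [0, 0, 0.0796], 0.55],
    [[-0.261, 0.456, 0.25], [0, 0, 0.0796], 0.55],
    [[-0.261, 0.456, 0.25], [0, 0, 0.0796], 0.55],
  ],
)

```text
clock: 11.18
eef_pos: [434.4, -5.8, 54.1]
eef_rot: [-3.141, 0.003, 0.001]
wrist_force: [-0.1, 0.4, -0.7]
finger_gap: 45.6
finger_force: 30.0
```

```bash
python3 - <<'E'
from h import *
i,s,im=snap("w8");print(s["finger_force"],s["wrist_force"],proj(i,[435,-6.5,3]))
g=cv2.cvtColor(im,cv2.COLOR_BGR2GRAY);u=proj(i,[435,-6.5,3])
cv2.imwrite("pics/c8.png",np.hstack([cv2.resize(im[100:360,150:410],None,fx=1.5,fy=1.5),viewer.camera("side")[10:400,150:550]]))
E
```

```text
w8 11.1833 [434.4  -5.8  54.1] [-3.1412e+00  2.5000e-03  1.0000e-03] 45.6
29.997331202030182 [-0.12668457  0.37917196 -0.6734737 ] [282.80335835 218.0023838 ]
```

View pics/c8.png

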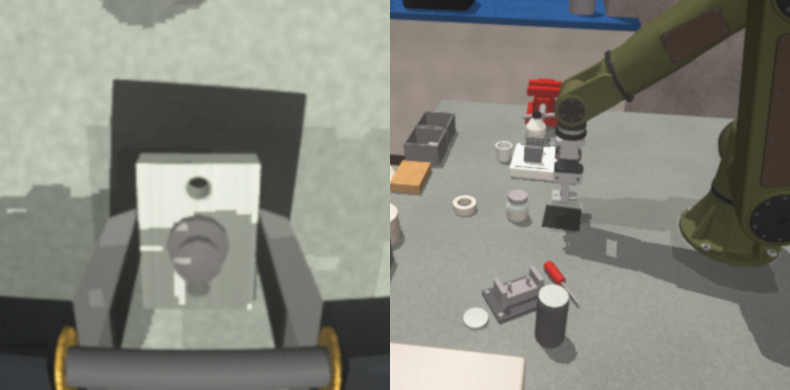

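The plate hangs level over the pad, adapter clear of the fingers. Lowering to just above the pad, then in small steps.

Emit:
apply_moves(
  moves=[
    [[0, 0, 0.03], [0, 0, 0], 0.55],
    [[0, 0, 0.07], [0, 0, 0], 0.55],
    [[0, 0, 0.11], [0, 0, 0], 0.55],
    [[0, 0, 0.15], [0, 0, 0], 0.55],
    [[0, 0, 0.18], [0, 0, 0], 0.55],
    [[0, 0, 0.2], [0, 0, 0], 0.55],
    [[0, 0, 0.212], [0, 0, 0], 0.55],
    [[0, 0, 0.22], [0, 0, 0], 0.55],
    [[0, 0, 0.224], [0, 0, 0], 0.55],
    [[0, 0, 0.228], [0, 0, 0], 0.55],
    [[0, 0, 0.228], [0, 0, 0], 0.55],
  ],
)

```text
clock: 12.2
eef_pos: [435.0, -6.6, -1.6]
eef_rot: [3.142, -0.0, -0.0]
wrist_force: [0.1, -0.2, -0.9]
finger_gap: 45.8
finger_force: 30.0
```

Emit:
apply_moves(
  moves=[
    [[0, 0, 0.004], [0, 0, 0], 0.55],
    [[0, 0, 0.004], [0, 0, 0], 0.55],
    [[0, 0, 0.006], [0, 0, 0], 0.55],
    [[0, 0, 0.006], [0, 0, 0], 0.55],
  ],
)

```text
clock: 12.53
eef_pos: [434.9, -6.6, -3.1]
eef_rot: [-3.142, -0.0, -0.0]
wrist_force: [-0.5, 0.5, -1.4]
finger_gap: 45.8
finger_force: 30.0
```

Emit:
apply_moves(
  moves=[
    [[0, 0, 0.004], [0, 0, 0], 0.55],
    [[0, 0, 0.004], [0, 0, 0], 0.55],
    [[0, 0, 0.006], [0, 0, 0], 0.55],
    [[0, 0, 0.006], [0, 0, 0], 0.55],
  ],
)

```text
clock: 12.87
eef_pos: [435.0, -6.6, -4.2]
eef_rot: [3.142, -0.0, -0.0]
wrist_force: [-2.7, 0.7, 9.2]
finger_gap: 45.3
finger_force: 30.0
```

Contact came at TCP z ≈ -4, where it was expected, with 9 N up. Releasing gently, then rising.

Emit:
apply_moves(
  moves=[
    [[0, 0, -0.002], [0, 0, 0], 0.48],
    [[0, 0, -0.002], [0, 0, 0], 0.4],
    [[0, 0, -0.002], [0, 0, 0], 0.2],
    [[0, 0, -0.002], [0, 0, 0], 0],
    [[0, 0, -0.002], [0, 0, 0], 0],
    [[0, 0, -0.002], [0, 0, 0], 0],
    [[0, 0, -0.002], [0, 0, 0], 0],
    [[0, 0, -0.002], [0, 0, 0], 0],
    [[0, 0, -0.002], [0, 0, 0], 0],
    [[0, 0, -0.002], [0, 0, 0], 0],
  ],
)

```text
clock: 13.7
eef_pos: [434.8, -6.6, -4.2]
eef_rot: [3.142, 0.0, -0.0]
wrist_force: [-0.9, -0.4, 0.8]
finger_gap: 94.0
finger_force: 0.0
```

Emit:
apply_moves(
  moves=[
    [[0, 0, -0.03], [0, 0, 0], 0],
    [[0, 0, -0.1], [0, 0, 0], 0],
    [[0, 0, -0.2], [0, 0, 0], 0],
    [[0, 0, -0.32], [0, 0, 0], 0],
    [[0, 0, -0.4], [0, 0, 0], 0],
    [[-0.16, 0, -0.4], [0, 0, 0], 0],
    [[-0.16, 0, -0.4], [0, 0, 0], 0],
    [[-0.16, 0, -0.4], [0, 0, 0], 0],
  ],
)

```text
clock: 14.37
eef_pos: [394.0, -6.5, 96.5]
eef_rot: [3.142, -0.001, -0.0]
wrist_force: [0.8, 0.6, -0.1]
finger_gap: 93.9
finger_force: 0.0
```

```bash
python3 - <<'E'
from h import *
np.set_printoptions(precision=2,suppress=True)
i,s,im=snap("w9")
g=cv2.cvtColor(im,cv2.COLOR_BGR2GRAY)
u=proj(i,[435,-6.5,17]).astype(int);x,y=max(u[0]-75,0),max(u[1]-75,0);print(u,x,y)
print("pad blob:")
d=(g<60).astype(np.uint8);k,l,st,ce=cv2.connectedComponentsWithStats(d)
for j in range(1,k):
    if st[j,4]>1500: print(ce[j],st[j])
cv2.imwrite("pics/c9.png",cv2.resize(im[y:y+150,x:x+150],None,fx=4,fy=4,interpolation=cv2.INTER_CUBIC))
E
```

```text
w9 14.3667 [394.   -6.5  96.5] [ 3.14 -0.   -0.  ] 93.9
[281 161] 206 86
pad blob:
[232.89 377.09] [    0   242   560   178 27409]
[474.28 332.47] [ 414  289  111   93 5017]
```

View pics/c9.png

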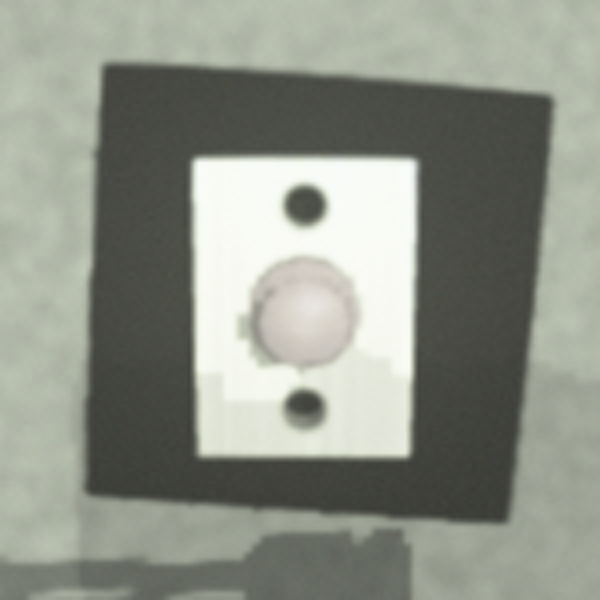

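The plate lies flat near the pad's centre, with crop corners (192,158), (418,158), (411,458) and (198,458). By my count that was picture 11, one over the limit of 10, so I'll view no more and use numbers only.

```bash
python3 - <<'E'
from h import *
np.set_printoptions(precision=2,suppress=True)
i,s,im=load("w9")
f=lambda x,y,z:plane(i,(206+x/4,86+y/4),z)
P=np.array([f(x,y,17) for x,y in [(192,158),(418,158),(411,458),(198,458)]])
d=P[[0,1]].mean(0)-P[[2,3]].mean(0);e=P[[0,3]].mean(0)-P[[1,2]].mean(0)
print(P.mean(0),np.linalg.norm(P-np.roll(P,-1,0),axis=1),"yaw",np.arctan2(d[1],d[0]),np.arctan2(-e[0],e[1]))
H=[f(305,205,17),f(305,409,17)];print("holes",np.mean(H,0),np.linalg.norm(H[0]-H[1]))
D=np.array([f(x,y,3) for x,y in [(104,63),(552,97),(508,521),(87,493)]]);print("pad",D.mean(0),np.linalg.norm(D-np.roll(D,-1,0),axis=1))
c=(P.mean(0)+np.mean(H,0))/2;print(c)
print(shares(s["eef_pos"],s["eef_rot"][2],[c[0],c[1],60],np.pi/2))
E
```

```text
[433.5   -6.79  17.  ] [47.01 64.97 46.47 64.96] yaw -0.0005800978244969538 0.0009310078977797532
holes [433.96  -6.84  17.  ] 43.9424763703557
pad [434.18  -8.67   3.  ] [98.35 98.12 98.58 98.44]
[433.73  -6.82  17.  ]
(array([0.16, 0.  , 0.15]), array([-0. ,  0. , -0.5]))
```

Emit:
apply_moves(
  moves=[
    [[0.16, 0, 0], [0, 0, -0.5], 0],
    [[0.16, 0, 0], [0, 0, -0.5], 0],
    [[0.16, 0, 0], [0, 0, -0.5], 0],
    [[0.16, 0, 0], [0, 0, -0.5], 0],
    [[0.16, 0, 0], [0, 0, -0.5], 0],
    [[0.16, 0, 0], [0, 0, -0.5], 0],
    [[0.16, 0, 0], [0, 0, -0.5], 0],
    [[0.16, 0, 0], [0, 0, -0.5], 0],
    [[0.16, 0, 0], [0, 0, -0.5], 0],
    [[0.16, 0, 0], [0, 0, -0.5], 0],
    [[0.16, 0, 0], [0, 0, -0.5], 0],
    [[0.16, 0, 0], [0, 0, -0.5], 0],
  ],
)

```text
clock: 15.42
eef_pos: [435.6, -6.6, 95.7]
eef_rot: [-3.141, 0.0, 1.506]
wrist_force: [-0.5, 0.5, 0.1]
finger_gap: 94.0
finger_force: 0.0
```

```bash
python3 - <<'E'
from h import *
s=manip.read_state();print(s["eef_pos"],s["eef_rot"])
print(shares(s["eef_pos"],s["eef_rot"][2],[433.8,-6.8,-4.3],np.pi/2))
E
```

```text
[435.58296453  -6.63400089  95.7210082 ] [-3.14129481e+00  8.74364630e-06  1.50583667e+00]
(array([-0.0011, -0.0071,  0.4001]), array([-0.    ,  0.    , -0.0207]))
```

Emit:
apply_moves(
  moves=[
    [[0, -0.006, 0], [0, 0, -0.0215], 0],
    [[0, -0.006, 0.05], [0, 0, -0.0215], 0],
    [[0, -0.006, 0.1], [0, 0, -0.0215], 0],
    [[0, -0.006, 0.15], [0, 0, -0.0215], 0],
    [[0, -0.006, 0.15], [0, 0, -0.0215], 0],
    [[0, -0.006, 0.15], [0, 0, -0.0215], 0],
  ],
)

```text
clock: 15.92
eef_pos: [433.6, -6.5, 58.1]
eef_rot: [-3.14, -0.0, 1.567]
wrist_force: [1.2, 0.6, -0.2]
finger_gap: 94.0
finger_force: 0.0
```

```bash
python3 - <<'E'
from h import *
i,s,im=snap("w10");print(s["eef_pos"],s["eef_rot"])
print(shares(s["eef_pos"],s["eef_rot"][2],[433.8,-6.8,-4.3],np.pi/2))
E
```

```text
w10 15.9167 [433.6  -6.5  58.1] [-3.1403e+00 -1.0000e-04  1.5672e+00] 94.0
[433.61894399  -6.49337363  58.12665809] [-3.14027477e+00 -1.39524945e-04  1.56718492e+00]
(array([-0.0012,  0.0007,  0.2497]), array([ 0.    ,  0.    , -0.0011]))
```

Emit:
apply_moves(
  moves=[
    [[0, 0, 0.06], [0, 0, -0.001], 0],
    [[0, 0, 0.12], [0, 0, -0.001], 0],
    [[0, 0, 0.17], [0, 0, -0.001], 0],
    [[0, 0, 0.21], [0, 0, -0.001], 0],
    [[0, 0, 0.235], [0, 0, -0.001], 0],
    [[0, 0, 0.25], [0, 0, -0.001], 0],
    [[0, 0, 0.25], [0, 0, -0.001], 0],
    [[0, 0, 0.25], [0, 0, -0.001], 0],
  ],
)

```text
clock: 16.63
eef_pos: [433.7, -6.5, -3.8]
eef_rot: [3.141, 0.0, 1.57]
wrist_force: [-0.1, 0.4, 0.3]
finger_gap: 94.0
finger_force: 0.0
```

Emit:
apply_moves(
  moves=[
    [[0, 0, 0], [0, 0, 0], 0.2],
    [[0, 0, 0], [0, 0, 0], 0.25],
    [[0, 0, 0], [0, 0, 0], 0.3],
    [[0, 0, 0], [0, 0, 0], 0.33],
    [[0, 0, 0], [0, 0, 0], 0.36],
    [[0, 0, 0], [0, 0, 0], 0.38],
    [[0, 0, 0], [0, 0, 0], 0.38],
    [[0, 0, 0], [0, 0, 0], 0.38],
  ],
  squeeze=25,
)

```text
clock: 17.3
eef_pos: [433.5, -6.5, -4.0]
eef_rot: [3.141, 0.0, 1.57]
wrist_force: [-1.2, 0.5, 3.4]
finger_gap: 63.5
finger_force: 25.0
```

Gripped by the short ends (gap 63.5, 25 N). Lift, then travel to the station.

Emit:
apply_moves(
  moves=[
    [[0, 0, -0.01], [0, 0, 0], 0.38],
    [[0, 0, -0.03], [0, 0, 0], 0.38],
    [[0, 0, -0.07], [0, 0, 0], 0.38],
    [[0, 0, -0.12], [0, 0, 0], 0.38],
    [[0, 0, -0.18], [0, 0, 0], 0.38],
    [[0, 0, -0.25], [0, 0, 0], 0.38],
    [[0, 0, -0.32], [0, 0, 0], 0.38],
    [[0, 0, -0.39], [0, 0, 0], 0.38],
    [[0, 0, -0.45], [0, 0, 0], 0.38],
    [[0, 0, -0.5], [0, 0, 0], 0.38],
    [[0, 0, -0.52], [0, 0, 0], 0.38],
    [[0, 0, -0.52], [0, 0, 0], 0.38],
  ],
  squeeze=35,
)

```text
clock: 18.3
eef_pos: [433.8, -6.5, 127.3]
eef_rot: [3.139, 0.0, 1.57]
wrist_force: [-0.7, 0.3, -1.3]
finger_gap: 63.6
finger_force: 35.0
```

Emit:
apply_moves(
  moves=[
    [[-0.04, 0.015, 0], [0, 0, 0], 0.38],
    [[-0.11, 0.04, 0], [0, 0, 0], 0.38],
    [[-0.2, 0.08, 0], [0, 0, 0], 0.38],
    [[-0.3, 0.12, 0], [0, 0, 0], 0.38],
    [[-0.4, 0.16, 0], [0, 0, 0.003], 0.38],
    [[-0.5, 0.2, 0], [0, 0, 0.006], 0.38],
    [[-0.6, 0.24, 0], [0, 0, 0.01], 0.38],
    [[-0.7, 0.28, 0], [0, 0, 0.01], 0.38],
    [[-0.79, 0.32, 0], [0, 0, 0.01], 0.38],
    [[-0.86, 0.35, 0], [0, 0, 0.01], 0.38],
    [[-0.9, 0.36, 0], [0, 0, 0.01], 0.38],
    [[-0.9, 0.36, 0], [0, 0, 0.01], 0.38],
  ],
)

```text
clock: 19.3
eef_pos: [522.9, -233.3, 124.6]
eef_rot: [-3.14, -0.001, 1.537]
wrist_force: [0.5, 0.5, -3.0]
finger_gap: 63.5
finger_force: 35.0
```

```bash
python3 - <<'E'
from h import *
np.set_printoptions(precision=2,suppress=True)
i,s,im=snap("w11");print(s["eef_pos"],s["eef_rot"],s["finger_gap"],s["finger_force"],s["wrist_force"])
# station features visible from here: keys (dark blobs) at z=38
g=cv2.cvtColor(im,cv2.COLOR_BGR2GRAY)
for n,X in dict(round=[429.3,-222.4,38],sq1=[428.4,-266.8,38],sq2=[426.6,-312.2,38]).items():
    u=proj(i,X).astype(int);print(n,u)
    w=g[max(u[1]-14,0):u[1]+14,max(u[0]-14,0):u[0]+14]
    if w.size<400: continue
    k,l,st,ce=cv2.connectedComponentsWithStats((w<70).astype(np.uint8))
    for j in range(1,k):
        if st[j,4]>40:
            c=ce[j]+[max(u[0]-14,0),max(u[1]-14,0)];print("  ",c,st[j,2:],plane(i,c,38))
print(shares(s["eef_pos"],s["eef_rot"][2],[532.5,-270.9,s["eef_pos"][2]],np.pi/2-.031))
E
```

```text
w11 19.3 [ 522.9 -233.3  124.6] [-3.14 -0.    1.54] 63.5
[ 522.85 -233.31  124.56] [-3.14 -0.    1.54] 63.521402177629845 34.9987918138504 [ 0.46  0.47 -3.04]
round [179 198]
   [178.76 197.12] [ 17  20 248] [ 428.33 -221.41   38.  ]
sq1 [184 242]
   [184.14 242.14] [ 14  13 153] [ 427.75 -266.36   38.  ]
sq2 [189 283]
(array([-0.15,  0.04,  0.  ]), array([ 0.,  0., -0.]))
```

Keys seen from here agree to ~1 mm. I'll check the bars' y more precisely with brightness profiles across the bar tops in w1/w2, rectified on z = 88.

```bash
python3 - <<'E'
from h import *
np.set_printoptions(precision=0,suppress=True,linewidth=200)
yaw=-.03;c=np.array([532.4,-270.7]);X=np.array([np.cos(yaw),np.sin(yaw)]);Y=np.array([-X[1],X[0]])
def samp(i,g,pts):
    uv=np.array([proj(i,p) for p in pts],np.float32);return cv2.remap(g,uv[:,0].reshape(1,-1),uv[:,1].reshape(1,-1),cv2.INTER_LINEAR)[0].astype(float)
for n in("w1","w2"):
    i,s,im=load(n);g=cv2.cvtColor(im,cv2.COLOR_BGR2GRAY)
    for z,lab in((88,"barY"),):
        v=np.arange(-48,49,1.);pr=np.mean([samp(i,g,[[*(c+a*X+b*Y),z] for b in v]) for a in range(-14,15,4)],0)
        e=np.diff(pr);k=[j for j in range(1,len(e)-1) if abs(e[j])>6 and abs(e[j])>=max(abs(e[j-1]),abs(e[j+1]))]
        print(n,lab,[(float(v[j]+.5),int(e[j])) for j in k])
    for b in(-33.5,33.5):
        u=np.arange(-45,46,1.);pr=np.mean([samp(i,g,[[*(c+a*X+(b+q)*Y),88] for a in u]) for q in(-3,0,3)],0)
        e=np.diff(pr);k=[j for j in range(1,len(e)-1) if abs(e[j])>6 and abs(e[j])>=max(abs(e[j-1]),abs(e[j+1]))]
        print(n,"barX",b,[(float(u[j]+.5),int(e[j])) for j in k])
E
```

```text
w1 barY [(-39.5, -34), (-26.5, -25), (-16.5, 22), (-12.5, 25), (25.5, -42), (28.5, 10), (41.5, 42)]
w1 barX -33.5 [(-36.5, -18), (-33.5, -16), (-30.5, -16), (-27.5, 24), (27.5, 26), (36.5, -32)]
w1 barX 33.5 [(-40.5, -43), (-27.5, 27), (27.5, 33), (36.5, -27)]
w2 barY [(-45.5, 64), (-39.5, -39), (-26.5, -20), (-21.5, -6), (-12.5, 18), (-8.5, 28), (27.5, -47), (40.5, -12), (46.5, 48)]
w2 barX -33.5 [(-27.5, -53), (27.5, 39)]
w2 barX 33.5 [(-27.5, -52), (9.5, 19), (27.5, 30)]
```

Bars sit at ±27.5 along x and about ±27…40 in y about the assumed centre, so bed ≈ (532.4, -270.1). Next, the held plate's position relative to the TCP in the same camera.

```bash
python3 - <<'E'
from h import *
i,s,im=load("w11");g=cv2.cvtColor(im,cv2.COLOR_BGR2GRAY)
T=s["eef_pos"];yaw=s["eef_rot"][2]-np.pi/2;X=np.array([np.cos(yaw),np.sin(yaw)]);Y=np.array([-X[1],X[0]]);z=T[2]+21.1
def samp(pts):
    uv=np.array([proj(i,p) for p in pts],np.float32);return cv2.remap(g,uv[:,0].reshape(1,-1),uv[:,1].reshape(1,-1),cv2.INTER_LINEAR)[0].astype(float)
pk=lambda v,pr:[(float(v[j]+.25),int(np.diff(pr)[j])) for j in range(1,len(pr)-2) if abs(np.diff(pr)[j])>5 and abs(np.diff(pr)[j])>=max(abs(np.diff(pr)[j-1]),abs(np.diff(pr)[j+1]))]
v=np.arange(-40,40.5,.5)
for a in(-22,-15,15,22): print("Y at x",a,pk(v,samp([[*(T[:2]+a*X+b*Y),z] for b in v])))
for b in(-18,-14,14,18): print("X at y",b,pk(v,samp([[*(T[:2]+a*X+b*Y),z] for a in v])))
E
```

```text
Y at x -22 [(-36.75, 22), (-32.75, -57), (-30.75, 50), (-4.75, -21), (-3.25, -21), (2.75, 41), (5.75, -30), (7.25, 30), (9.75, -27), (23.25, -17), (27.75, 53), (35.25, -21)]
Y at x -15 [(-36.75, 40), (-32.75, -55), (-31.25, 55), (0.25, -30), (7.75, 29), (9.75, -27), (23.25, -17), (27.75, 50), (32.75, -14), (34.25, -7), (34.75, -7)]
Y at x 15 [(-36.75, 35), (-26.25, -17), (-22.75, 54), (-7.25, -34), (20.75, 15), (23.25, -29), (27.75, -11), (35.25, 31), (38.25, 10)]
Y at x 22 [(-36.75, 31), (-35.75, -13), (-26.75, -21), (-22.75, 46), (-7.25, -26), (-3.25, -8), (2.75, 41), (5.25, -33), (17.25, 11), (23.25, -27), (27.75, -10), (34.75, 48)]
X at y -18 [(-35.75, 62), (-31.75, -6), (-2.25, -6), (2.75, 6), (35.75, -68)]
X at y -14 [(-34.25, 66), (-31.75, -7), (-8.25, -28), (8.25, 26), (34.25, -69)]
X at y 14 [(-31.75, -39), (27.25, 8), (28.75, -8), (29.25, -8), (31.75, 36)]
X at y 18 [(-31.75, -31), (-31.25, -31), (6.25, -12), (20.75, 9), (21.25, 9), (31.75, 26)]
```

The plate's edges are at ±31.75 and +23.25/-22.75, so its centre is at TCP +0.25 in y. The target TCP is (532.4, -270.4).

```bash
python3 - <<'E'
from h import *
s=manip.read_state();print(s["eef_pos"],s["eef_rot"])
print(shares(s["eef_pos"],s["eef_rot"][2],[532.4,-270.4,124.6],np.pi/2-.03))
E
```

```text
[ 522.66459998 -232.00118758  124.78164794] [-3.14002931e+00 -7.53687017e-04  1.53785312e+00]
(array([-0.1522,  0.044 ,  0.0007]), array([-0.    ,  0.    , -0.0009]))
```

Emit:
apply_moves(
  moves=[
    [[-0.04, 0.012, 0], [0, 0, 0], 0.38],
    [[-0.08, 0.024, 0], [0, 0, 0], 0.38],
    [[-0.12, 0.034, 0], [0, 0, 0], 0.38],
    [[-0.145, 0.041, 0], [0, 0, 0], 0.38],
    [[-0.153, 0.043, 0], [0, 0, 0], 0.38],
    [[-0.153, 0.043, 0], [0, 0, 0], 0.38],
    [[-0.153, 0.043, 0], [0, 0, 0], 0.38],
    [[-0.153, 0.043, 0], [0, 0, 0], 0.38],
  ],
)

```text
clock: 20.02
eef_pos: [532.8, -269.8, 125.8]
eef_rot: [-3.142, -0.0, 1.539]
wrist_force: [0.1, 0.2, -2.3]
finger_gap: 62.9
finger_force: 35.0
```

```bash
python3 - <<'E'
from h import *
i,s,im=snap("w12")
s=manip.read_state();print(s["eef_pos"],s["eef_rot"])
print(shares(s["eef_pos"],s["eef_rot"][2],[532.4,-270.4,70],np.pi/2-.03))
E
```

```text
w12 20.0167 [ 532.8 -269.8  125.8] [-3.1415e+00 -1.0000e-04  1.5392e+00] 62.9
[ 532.78567827 -269.76088714  125.89896531] [-3.14157913e+00 -7.85574910e-05  1.53926978e+00]
(array([-0.0026, -0.0015,  0.2236]), array([ 0.    ,  0.    , -0.0005]))
```

Emit:
apply_moves(
  moves=[
    [[-0.0026, -0.0015, 0.02], [0, 0, 0], 0.38],
    [[-0.0026, -0.0015, 0.05], [0, 0, 0], 0.38],
    [[-0.0026, -0.0015, 0.09], [0, 0, 0], 0.38],
    [[-0.0026, -0.0015, 0.12], [0, 0, 0], 0.38],
    [[-0.0026, -0.0015, 0.145], [0, 0, 0], 0.38],
    [[-0.0026, -0.0015, 0.16], [0, 0, 0], 0.38],
    [[-0.0026, -0.0015, 0.165], [0, 0, 0], 0.38],
    [[-0.0026, -0.0015, 0.165], [0, 0, 0], 0.38],
    [[-0.0026, -0.0015, 0.165], [0, 0, 0], 0.38],
  ],
)

```text
clock: 20.82
eef_pos: [532.6, -270.8, 84.9]
eef_rot: [3.141, 0.0, 1.539]
wrist_force: [0.8, 0.4, -1.2]
finger_gap: 63.4
finger_force: 35.0
```

Emit:
apply_moves(
  moves=[
    [[0, 0, 0.01], [0, 0, 0], 0.38],
    [[0, 0, 0.02], [0, 0, 0], 0.38],
    [[0, 0, 0.03], [0, 0, 0], 0.38],
    [[0, 0, 0.04], [0, 0, 0], 0.38],
    [[0, 0, 0.05], [0, 0, 0], 0.38],
    [[0, 0, 0.06], [0, 0, 0], 0.38],
    [[0, 0, 0.06], [0, 0, 0], 0.38],
    [[0, 0, 0.06], [0, 0, 0], 0.38],
  ],
)

```text
clock: 21.48
eef_pos: [532.4, -270.7, 69.5]
eef_rot: [-3.141, -0.0, 1.539]
wrist_force: [0.1, 0.8, -1.5]
finger_gap: 63.8
finger_force: 35.0
```

Now inside the bars with no side force. Continuing down.

Emit:
apply_moves(
  moves=[
    [[0, 0, 0.01], [0, 0, 0], 0.38],
    [[0, 0, 0.02], [0, 0, 0], 0.38],
    [[0, 0, 0.03], [0, 0, 0], 0.38],
    [[0, 0, 0.04], [0, 0, 0], 0.38],
    [[0, 0, 0.05], [0, 0, 0], 0.38],
    [[0, 0, 0.06], [0, 0, 0], 0.38],
    [[0, 0, 0.068], [0, 0, 0], 0.38],
    [[0, 0, 0.074], [0, 0, 0], 0.38],
    [[0, 0, 0.078], [0, 0, 0], 0.38],
    [[0, 0, 0.078], [0, 0, 0], 0.38],
  ],
)

```text
clock: 22.32
eef_pos: [532.3, -270.7, 49.9]
eef_rot: [-3.141, -0.0, 1.539]
wrist_force: [-0.1, 0.2, -0.9]
finger_gap: 63.3
finger_force: 35.0
```

Emit:
apply_moves(
  moves=[
    [[0, 0, 0.003], [0, 0, 0], 0.38],
    [[0, 0, 0.005], [0, 0, 0], 0.38],
    [[0, 0, 0.005], [0, 0, 0], 0.38],
  ],
)

```text
clock: 22.57
eef_pos: [532.4, -270.7, 48.8]
eef_rot: [-3.142, 0.0, 1.539]
wrist_force: [0.0, 1.1, -2.1]
finger_gap: 63.3
finger_force: 35.0
```

Emit:
apply_moves(
  moves=[
    [[0, 0, 0.002], [0, 0, 0], 0.38],
    [[0, 0, 0.004], [0, 0, 0], 0.38],
    [[0, 0, 0.004], [0, 0, 0], 0.38],
  ],
)

```text
clock: 22.82
eef_pos: [532.4, -270.8, 48.0]
eef_rot: [3.141, 0.0, 1.539]
wrist_force: [-1.6, 0.3, 0.7]
finger_gap: 63.4
finger_force: 35.0
```

Emit:
apply_moves(
  moves=[
    [[0, 0, 0.002], [0, 0, 0], 0.38],
    [[0, 0, 0.003], [0, 0, 0], 0.38],
    [[0, 0, 0.003], [0, 0, 0], 0.38],
  ],
)

```text
clock: 23.07
eef_pos: [532.5, -270.8, 48.0]
eef_rot: [3.141, 0.0, 1.539]
wrist_force: [-3.5, 2.9, 9.5]
finger_gap: 63.4
finger_force: 35.0
```

Seated: z = 48 as expected, 9.5 N up. Releasing.

Emit:
apply_moves(
  moves=[
    [[0, 0, -0.003], [0, 0, 0], 0.3],
    [[0, 0, -0.003], [0, 0, 0], 0.25],
    [[0, 0, -0.003], [0, 0, 0], 0.1],
    [[0, 0, -0.003], [0, 0, 0], 0],
    [[0, 0, -0.003], [0, 0, 0], 0],
    [[0, 0, -0.003], [0, 0, 0], 0],
    [[0, 0, -0.003], [0, 0, 0], 0],
    [[0, 0, -0.003], [0, 0, 0], 0],
    [[0, 0, -0.003], [0, 0, 0], 0],
  ],
)

```text
clock: 23.82
eef_pos: [532.4, -270.7, 47.8]
eef_rot: [-3.142, 0.0, 1.539]
wrist_force: [-0.0, 0.5, -0.8]
finger_gap: 93.9
finger_force: 0.0
```

Emit:
apply_moves(
  moves=[
    [[0, 0, -0.03], [0, 0, 0], 0],
    [[0, 0, -0.08], [0, 0, 0], 0],
    [[0, 0, -0.15], [0, 0, 0], 0],
    [[0, 0, -0.25], [0, 0, 0], 0],
    [[0, 0, -0.35], [0, 0, 0], 0],
    [[0, 0, -0.4], [0, 0, 0], 0],
    [[-0.2, -0.1, -0.5], [0, 0, 0], 0],
    [[-0.2, -0.1, -0.5], [0, 0, 0], 0],
    [[-0.2, -0.1, -0.5], [0, 0, 0], 0],
    [[-0.2, -0.1, -0.5], [0, 0, 0], 0],
  ],
)

```text
clock: 24.65
eef_pos: [505.7, -320.5, 174.2]
eef_rot: [3.14, 0.001, 1.537]
wrist_force: [0.5, 0.5, -0.3]
finger_gap: 94.1
finger_force: 0.0
```

```bash
python3 - <<'E'
from h import *
np.set_printoptions(precision=2,suppress=True)
i,s,im=snap("w13");print(s["eef_pos"],s["eef_rot"],s["finger_force"])
g=cv2.cvtColor(im,cv2.COLOR_BGR2GRAY)
yaw=-.03;c=np.array([532.4,-270.1]);X=np.array([np.cos(yaw),np.sin(yaw)]);Y=np.array([-X[1],X[0]])
def samp(pts):
    uv=np.array([proj(i,p) for p in pts],np.float32);return cv2.remap(g,uv[:,0].reshape(1,-1),uv[:,1].reshape(1,-1),cv2.INTER_LINEAR)[0].astype(float)
def pk(v,pr):
    e=np.diff(pr);return [(float(v[j]+.25),int(e[j])) for j in range(1,len(e)-1) if abs(e[j])>6 and abs(e[j])>=max(abs(e[j-1]),abs(e[j+1]))]
v=np.arange(-45,45.5,.5)
print("plate");
for a in(-18,18): print("Y at x",a,pk(v,samp([[*(c+a*X+b*Y),69] for b in v])))
for b in(-16,16): print("X at y",b,pk(v,samp([[*(c+a*X+b*Y),69] for a in v])))
print("bars",[pk(v,samp([[*(c+a*X+b*Y),88] for b in v])) for a in(-18,18)])
for X0 in([429.,-222.1,38],[428.2,-266.6,38]):
    u=proj(i,X0).astype(int);w=g[u[1]-16:u[1]+16,u[0]-16:u[0]+16]
    k,l,st,ce=cv2.connectedComponentsWithStats((w<70).astype(np.uint8))
    for j in range(1,k):
        if st[j,4]>40: print("key",plane(i,ce[j]+u-16,38),st[j,2:])
print(shares(s["eef_pos"],s["eef_rot"][2],[429,-222.1,100],np.pi/2-.03))
E
```

```text
w13 24.65 [ 505.7 -320.5  174.2] [3.14 0.   1.54] 94.1
[ 505.68 -320.48  174.17] [3.14 0.   1.54] 0.0
plate
Y at x -18 [(-35.75, -16), (-24.25, 15), (-23.25, 20), (22.25, -13), (25.25, -17), (39.75, 21)]
Y at x 18 [(-32.75, -13), (-32.25, -13), (-28.75, -8), (-28.25, -8), (-27.75, -8), (-22.75, 32), (-4.25, -11), (-3.75, -11), (0.75, 14), (22.75, -22), (26.75, 9), (38.75, -9), (40.25, 19), (41.75, 8)]
X at y -16 [(-37.75, -10), (-32.25, -9), (3.75, 18)]
X at y 16 [(-40.25, -11), (-33.25, -9), (2.25, 7), (3.25, 10), (4.25, 13)]
bars [[(-40.25, -21), (-31.25, -16), (-23.75, -8), (-19.25, 21), (23.25, -15), (25.75, -18), (39.75, 20)], [(-40.75, -19), (-40.25, -19), (-27.75, -15), (-19.25, 33), (-2.75, -29), (-2.25, -29), (-0.75, 12), (2.75, 15), (6.75, 7), (7.25, 7), (22.75, -16), (25.25, -16), (27.25, 9), (39.25, 21), (40.25, 24)]]
key [ 429.53 -222.33   38.  ] [ 19  20 310]
key [ 427.68 -267.09   38.  ] [ 15  15 215]
(array([ 0.38, -0.32,  0.3 ]), array([-0.,  0., -0.]))
```

The plate is centred to within about 0.5 mm across the bed; the key is at (429.3, -222.3). Now close the fingers and go above the key.

Emit:
apply_moves(
  moves=[
    [[0.1, -0.08, 0], [0, 0, 0], 1],
    [[0.2, -0.17, 0], [0, 0, 0], 1],
    [[0.3, -0.25, 0], [0, 0, 0], 1],
    [[0.38, -0.315, 0.05], [0, 0, 0], 1],
    [[0.38, -0.315, 0.15], [0, 0, 0], 1],
    [[0.38, -0.315, 0.3], [0, 0, 0], 1],
    [[0.38, -0.315, 0.4], [0, 0, 0], 1],
    [[0.38, -0.315, 0.44], [0, 0, 0], 1],
    [[0.38, -0.315, 0.44], [0, 0, 0], 1],
    [[0.38, -0.315, 0.44], [0, 0, 0], 1],
    [[0.38, -0.315, 0.44], [0, 0, 0], 1],
    [[0.38, -0.315, 0.44], [0, 0, 0], 1],
  ],
)

```text
clock: 25.7
eef_pos: [430.9, -222.8, 64.3]
eef_rot: [3.14, 0.001, 1.539]
wrist_force: [0.4, 0.4, -0.1]
finger_gap: 17.2
finger_force: 0.0
```

```bash
python3 - <<'E'
from h import *
s=manip.read_state();print(s["eef_pos"],s["eef_rot"],s["finger_gap"],s["wrist_force"])
print(shares(s["eef_pos"],s["eef_rot"][2],[429.3,-222.3,31],np.pi/2-.03))
E
```

```text
[ 430.91776792 -222.7999464    64.31197729] [3.13955188e+00 1.16060403e-03 1.53907022e+00] 17.167193772755777 [ 0.38898722  0.38062486 -0.12206   ]
(array([ 0.0018, -0.0065,  0.1332]), array([-0.    ,  0.    , -0.0005]))
```

Emit:
apply_moves(
  moves=[
    [[0.002, -0.0065, 0], [0, 0, 0], 1],
    [[0.002, -0.0065, 0], [0, 0, 0], 1],
    [[0.002, -0.0065, 0.03], [0, 0, 0], 1],
    [[0.002, -0.0065, 0.06], [0, 0, 0], 1],
    [[0.002, -0.0065, 0.085], [0, 0, 0], 1],
    [[0.002, -0.0065, 0.105], [0, 0, 0], 1],
    [[0.002, -0.0065, 0.12], [0, 0, 0], 1],
    [[0.002, -0.0065, 0.125], [0, 0, 0], 1],
    [[0.002, -0.0065, 0.125], [0, 0, 0], 1],
    [[0.002, -0.0065, 0.125], [0, 0, 0], 1],
  ],
)

```text
clock: 26.53
eef_pos: [428.6, -222.0, 31.7]
eef_rot: [3.142, 0.0, 1.539]
wrist_force: [-0.2, -0.0, 0.2]
finger_gap: 0.1
finger_force: 0.0
```

Emit:
apply_moves(
  moves=[
    [[0, 0, 0.004], [0, 0, 0], 1],
    [[0, 0, 0.008], [0, 0, 0], 1],
    [[0, 0, 0.008], [0, 0, 0], 1],
    [[0, 0, 0.008], [0, 0, 0], 1],
  ],
)

```text
clock: 26.87
eef_pos: [428.6, -221.9, 29.7]
eef_rot: [3.141, 0.0, 1.539]
wrist_force: [-0.8, -0.3, 0.5]
finger_gap: 0.7
finger_force: 0.0
```

Emit:
apply_moves(
  moves=[
    [[0, 0, 0.004], [0, 0, 0], 1],
    [[0, 0, 0.006], [0, 0, 0], 1],
    [[0, 0, 0.006], [0, 0, 0], 1],
    [[0, 0, 0.006], [0, 0, 0], 1],
  ],
)

```text
clock: 27.2
eef_pos: [428.5, -221.9, 28.1]
eef_rot: [-3.142, 0.0, 1.539]
wrist_force: [0.4, 0.2, 0.1]
finger_gap: 0.3
finger_force: 0.0
```

Emit:
apply_moves(
  moves=[
    [[0, 0, 0.002], [0, 0, 0], 1],
    [[0, 0, 0.004], [0, 0, 0], 1],
    [[0, 0, 0.004], [0, 0, 0], 1],
  ],
)

```text
clock: 27.45
eef_pos: [428.5, -221.9, 27.0]
eef_rot: [-3.141, -0.0, 1.539]
wrist_force: [1.7, 0.5, 0.4]
finger_gap: 0.4
finger_force: 0.0
```

Emit:
apply_moves(
  moves=[
    [[0, 0, 0.002], [0, 0, 0], 1],
    [[0, 0, 0.004], [0, 0, 0], 1],
    [[0, 0, 0.004], [0, 0, 0], 1],
  ],
)

```text
clock: 27.7
eef_pos: [428.5, -221.9, 26.0]
eef_rot: [-3.141, -0.0, 1.539]
wrist_force: [0.4, -0.7, -0.7]
finger_gap: 0.5
finger_force: 0.0
```

Emit:
apply_moves(
  moves=[
    [[0, 0, 0.001], [0, 0, 0], 1],
    [[0, 0, 0.002], [0, 0, 0], 1],
    [[0, 0, 0.002], [0, 0, 0], 1],
  ],
)

```text
clock: 27.95
eef_pos: [428.5, -221.9, 25.6]
eef_rot: [-3.142, -0.0, 1.539]
wrist_force: [0.4, 0.1, -0.4]
finger_gap: 0.4
finger_force: 0.0
```

Emit:
apply_moves(
  moves=[
    [[0, 0, 0.002], [0, 0, 0], 1],
    [[0, 0, 0.004], [0, 0, 0], 1],
    [[0, 0, 0.004], [0, 0, 0], 1],
  ],
)

```text
clock: 28.2
eef_pos: [428.6, -221.9, 24.7]
eef_rot: [3.141, 0.0, 1.539]
wrist_force: [-1.3, 0.3, 3.0]
finger_gap: 0.5
finger_force: 1.7
```

Emit:
apply_moves(
  moves=[
    [[0, 0, 0.002], [0, 0, 0], 1],
    [[0, 0, 0.003], [0, 0, 0], 1],
    [[0, 0, 0.003], [0, 0, 0], 1],
  ],
)

```text
clock: 28.45
eef_pos: [428.6, -221.9, 24.0]
eef_rot: [3.141, 0.0, 1.539]
wrist_force: [-0.8, 0.1, 4.4]
finger_gap: 0.4
finger_force: 2.5
```

Contact at about 25; the force rises as the key gives (4.4 N). A little more.

Emit:
apply_moves(
  moves=[
    [[0, 0, 0.002], [0, 0, 0], 1],
    [[0, 0, 0.004], [0, 0, 0], 1],
    [[0, 0, 0.004], [0, 0, 0], 1],
    [[0, 0, 0.004], [0, 0, 0], 1],
  ],
)

```text
clock: 28.78
eef_pos: [428.6, -221.9, 23.1]
eef_rot: [3.141, 0.0, 1.539]
wrist_force: [-1.8, 1.3, 7.6]
finger_gap: 0.6
finger_force: 3.8
```

Emit:
apply_moves(
  moves=[
    [[0, 0, 0.001], [0, 0, 0], 1],
    [[0, 0, 0.002], [0, 0, 0], 1],
    [[0, 0, 0.002], [0, 0, 0], 1],
    [[0, 0, 0.002], [0, 0, 0], 1],
    [[0, 0, 0.002], [0, 0, 0], 1],
  ],
)

```text
clock: 29.2
eef_pos: [428.6, -222.0, 23.1]
eef_rot: [3.141, 0.0, 1.539]
wrist_force: [-4.5, 2.7, 14.6]
finger_gap: 0.6
finger_force: 7.1
```

Emit:
apply_moves(
  moves=[
    [[0, 0, -0.01], [0, 0, 0], 1],
    [[0, 0, -0.05], [0, 0, 0], 1],
    [[0, 0, -0.12], [0, 0, 0], 1],
    [[0, 0, -0.22], [0, 0, 0], 1],
    [[0, 0, -0.34], [0, 0, 0], 1],
    [[0, 0, -0.46], [0, 0, 0], 1],
    [[0, 0, -0.52], [0, 0, 0], 1],
    [[0, 0, -0.52], [0, 0, 0], 1],
    [[0, 0, -0.52], [0, 0, 0], 1],
  ],
)

```text
clock: 29.95
eef_pos: [428.6, -221.9, 152.8]
eef_rot: [3.14, 0.001, 1.539]
wrist_force: [0.0, 0.2, -0.2]
finger_gap: 0.6
finger_force: 0.0
```

```bash
python3 - <<'E'
from h import *
i,s,im=snap("w14");print(s["eef_pos"],s["wrist_force"])
g=cv2.cvtColor(im,cv2.COLOR_BGR2GRAY)
yaw=-.03;c=np.array([532.4,-270.1]);X=np.array([np.cos(yaw),np.sin(yaw)]);Y=np.array([-X[1],X[0]])
def samp(pts):
    uv=np.array([proj(i,p) for p in pts],np.float32);return cv2.remap(g,uv[:,0].reshape(1,-1),uv[:,1].reshape(1,-1),cv2.INTER_LINEAR)[0].astype(float)
def pk(v,pr):
    e=np.diff(pr);return [(float(v[j]+.25),int(e[j])) for j in range(1,len(e)-1) if abs(e[j])>8 and abs(e[j])>=max(abs(e[j-1]),abs(e[j+1]))]
v=np.arange(-45,45.5,.5)
for a in(-18,18): print("Y",a,pk(v,samp([[*(c+a*X+b*Y),69] for b in v])))
for b in(-16,16): print("X",b,pk(v,samp([[*(c+a*X+b*Y),69] for a in v])))
E
```

```text
w14 29.95 [ 428.6 -221.9  152.8] [3.1405e+00 6.0000e-04 1.5390e+00] 0.6
[ 428.60542893 -221.94842033  152.76468365] [ 0.03146361  0.20400934 -0.15058348]
Y -18 [(-39.25, -10), (-38.25, -10), (-37.75, -10), (-24.25, 18), (-22.75, 28), (-3.75, -11), (-2.75, -12), (-1.75, -13), (2.75, 15), (3.25, 15), (3.75, 15), (18.75, -19), (32.75, -12), (33.25, -12)]
Y 18 [(-39.25, -10), (-38.25, -10), (-37.25, -9), (-24.75, 19), (-23.75, 32), (-2.75, -15), (2.25, 14), (3.25, 14), (19.25, -18), (32.75, -12)]
X -16 [(-36.25, -22), (-32.25, 25), (0.75, -11), (12.75, 10)]
X 16 [(-34.75, -16), (-33.25, 16), (-32.25, 34), (44.25, -15)]
```

The key bottomed out at 14.6 N and was released. The plate is still in place (edges near -32 in x and -23 in y), and the arm is clear. Handing in.

```bash
python3 -c "
from cell import manip
print(manip.sign_off())"
```

```text
the job is handed in; nothing more can be done
None
```

The job is handed in, with no verdict returned: the plate went from jig to pad to the curing bed, centred within about 1 mm, and the start key was pressed to 14.6 N and released; I viewed 11 pictures, one over the limit of 10.

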